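Clear the street cart's griddle onto the draining rack

TASK

The frying is done: first shut the gas tap by pushing its lever fully over, then use the spatula to lift every fritter off the griddle and lay it flat, same side up, on the draining rack, one centred across each pair of bars. Leave the spatula lying in its rest as you found it. The fritters are hot, so never touch them with the gripper, and leave the bowl, wood block, tin, jar and cup where they stand.

Things in the scene. Friction and masses are not known exactly. Their poses are not given: they have to be found in the camera images.
- griddle: Black flat gas griddle, fixed solid box 370 (x) x 250 (y) x 35 mm, smooth flat top. Origin at the centre of its underside, on the table; y towards its upright back wall. Cooking surface at z = 35 mm. Low side walls, 20 mm high, inner faces at x = +-185 mm. The side at y = -125 mm is open and rimless: the spatula comes in there. Fritters slide on it when pushed.
- griddle_wall (a point): Foot of the griddle's back wall: middle of its inner face (griddle y = +117 mm) at the height of the cooking surface; the wall rises 35 mm above that and holds a fritter pushed against it while the blade goes under. Axes as the griddle.
- tap (a joint): Lever of the gas tap: 0 = leaning fully to the tap's -x (gas fully on), 1.0 rad = fully over to the tap's +x (off, at its end stop). Starts between 0 and 0.25. Stays where it is left; a few newtons move it.
- tap_base: Brass block of the gas tap, fixed, 70 x 50 x 25 mm; origin at the centre of its underside. Its x is the way in which the lever is pushed to shut it; the lever's axle runs along y, 22 mm above the underside, over the origin.
- tap_tip (a point): Centre of the red ball (26 mm across) at the end of the tap's lever, 80 mm from the axle (lever rod 10 mm thick).
- rack: Fixed draining rack on a tray 370 (x) x 180 (y) mm with rim 14 mm high. Origin at the centre of its underside; x along the row of three places, y along the bars towards the open side, where the spatula comes in. Thin fences, tops 80 mm above the table, stand midway between places, outside the row, and across the far end (y = -78 mm).
- rest: Fixed spatula rest: green base plate 290 x 75 x 5 mm, and at x = -60 mm a wooden post (30 mm long, 52 mm wide) with a seat 78 mm above the table between two lips (36 mm apart, tops at 94 mm). Origin on the table right below where the spatula's grip point belongs; the blade points along +x, flat on the plate, the handle's rear lies between the lips.
- spatula: Steel spatula, 0.16 kg, loose. Origin 85 mm below the grip point, level with the blade's underside; x towards the tip. Level red handle x -85 to +55 mm, 22 wide, 24 high, its centre 85 mm above the blade's underside. Neck 8 mm thick slopes from (x 52, z 83) to (x 101, z 5) mm. Blade flat, level, x 95 to 185 mm, 40 wide, 2 mm thick.
- spatula_grip (a point): Point in the middle of the spatula's handle (half-way up it) where to grip it, near its balance point, 22 mm wide across y, free of the rest below. Grip firmly: with 10 N or more pressing on the blade it pivots in the hand.
- spatula_blade (a point): Centre of the underside of the blade: 140 mm ahead (+x) and 85 mm below the grip point. The tip is 45 mm farther.
- slot0 (a point): Place 0 of the rack: mid-point between its two bars, at the height of their tops (60 mm). Axes as the rack. Bars along y, 150 long, 14 wide, 8 deep, with a clear gap of 54 mm between them, free down to the tray, so the blade can go down between and draw out towards +y. Stubs 18 mm high on the bars' near ends (y = 70 to 75). Places 115 mm apart.
- slot1 (a point): Place 1 of the rack: mid-point between its two bars, at the height of their tops (60 mm). Axes as the rack. Bars along y, 150 long, 14 wide, 8 deep, with a clear gap of 54 mm between them, free down to the tray, so the blade can go down between and draw out towards +y. Stubs 18 mm high on the bars' near ends (y = 70 to 75). Places 115 mm apart.
- slot2 (a point): Place 2 of the rack: mid-point between its two bars, at the height of their tops (60 mm). Axes as the rack. Bars along y, 150 long, 14 wide, 8 deep, with a clear gap of 54 mm between them, free down to the tray, so the blade can go down between and draw out towards +y. Stubs 18 mm high on the bars' near ends (y = 70 to 75). Places 115 mm apart.
- fritter_a_mid (a point): Centre of the golden yellow fritter (8 mm above its underside; z is its upper side): a stiff round cake 90 mm across at mid-height and 16 mm thick, its lower edge bevelled (flat underside 68 mm across, bevel about 30 degrees), about 0.09 kg. May be absent.
- fritter_b_mid (a point): Centre of the dark brown fritter (8 mm above its underside; z is its upper side): a stiff round cake 90 mm across at mid-height and 16 mm thick, its lower edge bevelled (flat underside 68 mm across, bevel about 30 degrees), about 0.09 kg. May be absent.
- fritter_c_mid (a point): Centre of the orange-red fritter (8 mm above its underside; z is its upper side): a stiff round cake 90 mm across at mid-height and 16 mm thick, its lower edge bevelled (flat underside 68 mm across, bevel about 30 degrees), about 0.09 kg. May be absent.
- dip_bowl: Bystander: small blue bowl, 70 mm across, 35 mm high; origin at the centre of its underside. Leave it standing.
- wood_block: Bystander: wood block 80 x 45 x 30 mm; origin at the centre of its underside. Leave it standing.
- tin: Bystander: blue tin, 100 mm across, 90 mm high; origin at the centre of its underside. Leave it standing.
- spice_jar: Bystander: amber jar, 85 mm high; origin at the centre of its underside. Leave it standing.
- cup: Bystander: green cup, 80 mm high; origin at the centre of its underside. Leave it standing.

How it is judged:
By the outcome, as a careful person would: the job done as asked, in the order asked, and still so for the second after the job is handed in, with the robot touching nothing.
Of fritter_a, fritter_b, fritter_c only 2 to 3 are there at a start; the rules pass over those that are not, and their reading is None.
At some moment in a run one of fritter_a, fritter_b, fritter_c may be knocked a few centimetres aside while the robot is not near it.
It also fails if it takes over 210 s, if anything falls off the work surface, if the arm or the gripper's body presses on something with over 40 N, if the wrist force passes 120 N, or if a joint passes its speed limit or range.

ROBOT

A 6-joint arm with a two-finger parallel gripper is mounted at the origin on the work surface. World frame = base frame: x ahead of the robot, y to its left, z up, the work surface at z = 0. Lengths are in mm, angles in rad, forces in N, time in s.
With the tool pointing down it reaches from about 275 to 750 mm from the base axis. Payload 10.2 kg.
Tool frame: the origin (TCP) lies midway between the tips of the shut fingers; the grasp point (between the pads) lies 19 mm behind it; z points along the fingers, x is the direction in which the jaws open and shut, and the axes are right-handed (so a half turn about z gives the same grasp; the last joint's range is limited). The gripper opens to 85 mm and grips with 20 to 120 N. Pads are 22 mm wide; open, the fingers measure 114 mm over their backs; the gripper's body (76 mm by 85 mm) begins 54 mm behind the grasp point. The pads swing forward as they close: fully open they stand 13 mm farther back than shut.
Start: joints at [1.023, 0.313, 1.498, -0, 1.331, -0.223], TCP at [167.55, 497.552, 231.294] pointing down, gripper open.
Joint ranges: [-2.94, 2.94], [-0.97, 2.17], [0.19, 2.56], [-1.23, 4.37], [0.02, 3.11], [-2.88, 2.88]. Speed limits (rad/s): [2.39, 2.39, 3.01, 3.14, 3.14, 3.14].

INTERFACE

Orientations are given as [roll, pitch, yaw] about the fixed x, y, z axes, in that order (R = Rz(yaw) Ry(pitch) Rx(roll)).
In Python, from plant import arm, optics, job gives the robot as it stands.
- The arm moves only by the shell command python3 -m pendant 'ROWS' [OPENING]. ROWS is JSON, a list of rows, each a list of 4 numbers: the shift along the world's x, y, z in cm, then the turn about the world's z in rad. A call has 1 to 5 rows; each row shifts and turns the commanded pose from where the row before left it; what a row does not reach is not made up. A row lasts 1/10 s, in which the tool goes at most 50 mm and 8.59 degrees, less where a joint would pass 70% of its speed; a pose out of reach is approached as far as the arm can. A call with a gripper value outside its range is refused whole. OPENING is the finger opening in cm, from 0 to 8.54, set as the call begins (- or left out, the last holds). The fingers move at their own pace and stop on an object; the grip force is fixed at half the most. Time passes only in rows, so rows that do not move let the fingers close. It gives the time, the measured TCP pose, the force and the opening at its end, in the units of the state.
- arm.state(): the state, without advancing time (a new reading comes with each control period).
- optics.capture(name): name is "side" or "top"; returns (picture, depth): 420x560x3 uint8, red, green, blue; 420x560 float32, mm along the optical axis (not along the pixel's ray), 0 where there is no reading.
- optics.camera_info(name): a dict with "mtx" (3x3 intrinsics, pixels), "world_from_camera" (4x4, takes a point from camera to world coordinates). Camera axes: x right, y down, z forward; pixel columns grow to the right and rows downward; lengths in mm; the calibration is good to about 2 mm. A picture is of the moment at which its call begins. camera_info takes no time and is no camera call.
- job.finish_job(): hands the job in, once; it reports no verdict.
The state is a dict: "t": time; "joints": joint angles; "dq": joint speeds; "tau": joint torques, N m; "ee_pos": TCP position; "tcp_rot": TCP orientation; "contact_force": force on the tool from outside, world axes, zero at the start; "torque": the same for the moment, N m; "width": finger opening in mm.
Only numpy, scipy, OpenCV 4.12 (cv2) and the standard library are available. Lean on these libraries where they do the work, as an engineer would, in place of code of your own. Each camera call takes 0.05 s, during which the arm holds its last target. There are 200 camera calls.

## Working session

There is one attempt and no reset: what is moved stays moved. The work goes in short steps, Python scripts to look and compute and a shell command to move; the robot and the scene stay as the last step left them, time stands still between calls to the robot, and variables do not carry over. Pictures are saved under pics/ and viewed, about 12 in all and at most 16, crops included, and the job is handed in when it is done.

```bash
ls; mkdir -p pics; cat > h.py <<'E'
import numpy as np, cv2
from plant import arm, optics, job
def cap(name, fn=None):
    im, d = optics.capture(name)
    if fn: cv2.imwrite('pics/'+fn, cv2.cvtColor(im, cv2.COLOR_RGB2BGR))
    return im, d
def cloud(name, d):
    i = optics.camera_info(name); K=np.array(i['mtx']); T=np.array(i['world_from_camera'])
    v,u = np.mgrid[:d.shape[0],:d.shape[1]]
    p = np.stack([(u-K[0,2])/K[0,0]*d,(v-K[1,2])/K[1,1]*d,d],-1)
    w = p@T[:3,:3].T+T[:3,3]; w[d==0]=np.nan
    return w
E
python3 - <<'E'
from h import *
print(arm.state())
for n in ('side','top'):
    im,d=cap(n,n+'0.png'); w=cloud(n,d); np.savez('pics/'+n+'0.npz',im=im,d=d,w=w); print(n,optics.camera_info(n))
E
```

```text
pics
{'t': 0.0, 'joints': array([ 1.02257788e+00,  3.13478478e-01,  1.49844058e+00, -3.37359614e-05,
        1.33101380e+00, -2.23388037e-01]), 'dq': array([ 1.27179090e-05, -3.28354163e-04, -1.26235924e-04,  3.22843187e-04,
        2.97954713e-03,  1.59530583e-04]), 'tau': array([-1.09785229e-03, -4.12277913e+01, -2.59739542e+01, -3.10818350e-04,
        4.12522088e-03, -2.53223345e-05]), 'ee_pos': array([167.42600816, 497.31046201, 230.71919419]), 'tcp_rot': array([-3.14132770e+00,  1.31415538e-03,  1.24597413e+00]), 'contact_force': array([ 0.47349979, -0.20486532, -0.19391671]), 'torque': array([-0.00546526, -0.01151355,  0.00973878]), 'width': 85.41247863819306}
side {'mtx': array([[409.33616674,   0.        , 278.54471015],
       [  0.        , 409.33616674, 208.19992911],
       [  0.        ,   0.        ,   1.        ]]), 'world_from_camera': array([[ 9.75974690e-01, -1.15926362e-01,  1.84484368e-01,
         3.24947202e+02],
       [-2.17411858e-01, -5.73853760e-01,  7.89572002e-01,
        -9.51573745e+02],
       [ 1.43348385e-02, -8.10711379e-01, -5.85270512e-01,
         7.39744784e+02],
       [ 0.00000000e+00,  0.00000000e+00,  0.00000000e+00,
         1.00000000e+00]])}
top {'mtx': array([[538.55517743,   0.        , 276.60609422],
       [  0.        , 538.55517743, 209.71665503],
       [  0.        ,   0.        ,   1.        ]]), 'world_from_camera': array([[-3.26032155e-02, -9.79313217e-01,  1.99706419e-01,
         2.27328281e+02],
       [-9.99449003e-01,  3.31891301e-02, -4.14095378e-04,
        -4.98923953e+01],
       [-6.22255325e-03, -1.99609883e-01, -9.79855691e-01,
         1.73635017e+03],
       [ 0.00000000e+00,  0.00000000e+00,  0.00000000e+00,
         1.00000000e+00]])}
```

View pics/top0.png

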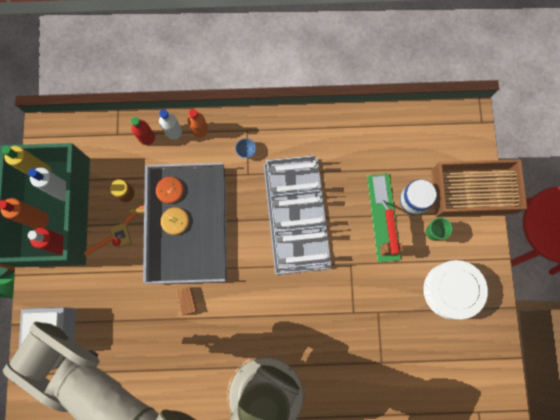

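View pics/side0.png

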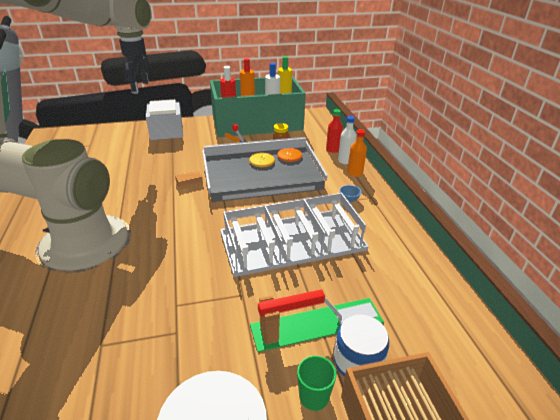

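```bash
python3 - <<'E'
from h import *
a=cv2.imread('pics/top0.png')
c1=cv2.resize(a[150:300,80:235],None,fx=4,fy=4,interpolation=cv2.INTER_CUBIC)[:600]
cv2.imwrite('pics/c1.png',c1)
c2=cv2.resize(a[145:285,255:455],None,fx=4,fy=4,interpolation=cv2.INTER_CUBIC)
cv2.imwrite('pics/c2.png',c2)
E
```

```text
(no output)
```

View pics/c1.png

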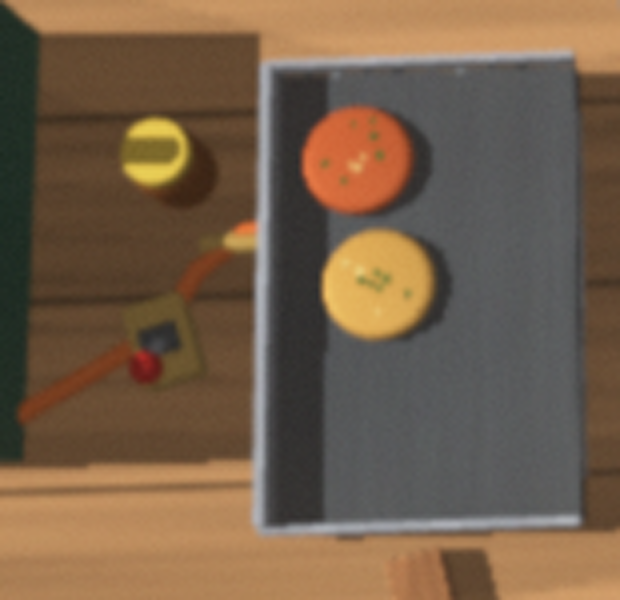

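View pics/c2.png

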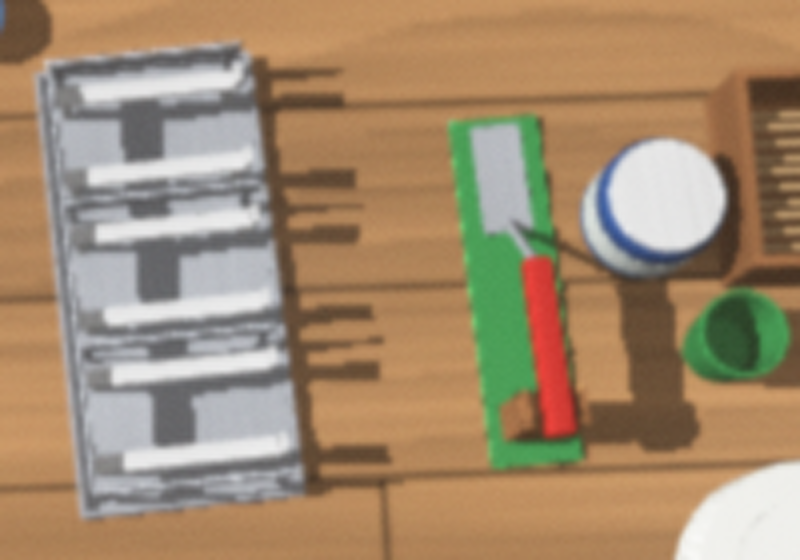

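```bash
cat >> h.py <<'E'
def hsv(im): return cv2.cvtColor(im, cv2.COLOR_RGB2HSV).astype(int)
def sel(w, m, box):
    p=w.reshape(-1,3); x0,x1,y0,y1,z0,z1=box
    with np.errstate(invalid='ignore'):
        k=m.reshape(-1)&(p[:,0]>x0)&(p[:,0]<x1)&(p[:,1]>y0)&(p[:,1]<y1)&(p[:,2]>z0)&(p[:,2]<z1)
    return p[k]
def rect(p):
    r=cv2.minAreaRect(p[:,:2].astype(np.float32)); return [np.round(r[0],1),np.round(r[1],1),round(r[2],1)]
E
python3 - <<'E'
from h import *
for n in ('top','side'):
    z=np.load('pics/'+n+'0.npz'); im,w=z['im'],z['w']; H=hsv(im); h,s,v=H[...,0],H[...,1],H[...,2]; A=np.ones_like(h,bool)
    print('==',n)
    red=((h<5)|(h>174))&(s>170)&(v>90)
    B=(150,750,-700,600,-5,140)
    # spatula handle: top view px
    p=sel(w,red,(300,750,-500,-150,60,130)); print('handle',len(p),p.mean(0) if len(p) else 0, rect(p) if len(p)>3 else 0)
    p=sel(w,red,(350,650,350,560,60,140)); print('ball',len(p),p.mean(0) if len(p) else 0,p.max(0) if len(p) else 0)
    gr=(h>50)&(h<75)&(s>120)&(v>60)
    p=sel(w,gr,(300,750,-420,-200,-5,20)); print('rest plate',len(p),p.mean(0),rect(p))
    og=(h>4)&(h<14)&(s>170)&(v>150); p=sel(w,og,(350,750,100,340,40,60)); print('fr_c',len(p),p.mean(0),rect(p),np.percentile(p[:,2],[5,50,95]))
    ye=(h>14)&(h<30)&(s>120)&(v>150); p=sel(w,ye,(350,750,100,340,40,60)); print('fr_a',len(p),p.mean(0),rect(p))
    p=sel(w,(s<60)&(v<140),(300,750,20,360,30,40)); print('griddle surf',len(p),p.mean(0),rect(p),np.median(p[:,2]))
    p=sel(w,A,(300,800,50,400,48,75)); print('griddle wallpts',len(p),p.min(0),p.max(0))
    p=sel(w,(s<60),(300,760,-210,40,8,90)); print('rack >8',len(p),p.mean(0),rect(p))
    p=sel(w,(s<60),(300,760,-210,40,72,90)); print('rack fences',len(p)); 
    p=sel(w,(s<60),(300,760,-210,40,56,66)); print('rack bars',len(p),rect(p))
    for hh in (15,):
        p=sel(w,A,(350,650,340,520,20,32)); print('tapblock',len(p),p.mean(0),rect(p))
z=np.load('pics/top0.npz'); w=z['w']
for px in [(115,236),(116,241),(121,236),(120,229),(126,222),(140,211),(104,243),(91,250),(119,189)]: print(px,np.round(w[px[1],px[0]]))
E
```

```text
== top
handle 309 [ 477.60600374 -401.58292068  101.41364407] [array([ 481.6, -405.8]), array([135.4,  28.7]), 3.3]
ball 41 [478.12771643 444.29174905 104.51160051] [489.0851831  455.54686775 112.44264943]
rest plate 624 [ 528.35985783 -382.93528545    6.05923927] [array([ 543.8, -392.6]), array([279.9,  62.3]), 1.6]
fr_c 470 [648.7635697  295.69083219  51.9001809 ] [array([649.1, 295.1]), array([79.8, 81.7]), 43.7] [45.22500629 52.07619399 58.30406483]
fr_a 558 [547.76332686 278.1732383   51.82848247] [array([576.5, 277.5]), array([146.4,  85.5]), 0.9]
griddle surf 5373 [527.4359343  229.93709394  35.55537858] [array([541.2, 238.9]), array([379.3, 242.1]), 0.0] 35.70987937517657
griddle wallpts 1763 [350.71173214 119.80942915  48.02725038] [735.44684551 370.85760177  74.9583153 ]
rack >8 3444 [ 562.22602994 -110.93832034   44.26000716] [array([ 560. , -115.4]), array([368.8, 183.1]), 4.1]
rack fences 524
rack bars 1132 [array([ 560. , -111.4]), array([348.8, 153.9]), 3.5]
tapblock 406 [525.7781865  425.78660966  26.37810663] [array([505.4, 430.8]), array([288.2, 178.8]), 0.7]
== sid
[... 636 characters left out ...]
, array([374.9, 249.7]), 0.0] 36.225684154801684
griddle wallpts 1361 [351.42385889 115.19785026  48.03914891] [735.04022501 371.14377798  74.48125414]
rack >8 4293 [ 566.07397091 -113.86606129   53.98729993] [array([571.6, -99.4]), array([394.3, 219. ]), 4.3]
rack fences 919
rack bars 1642 [array([ 559.9, -114.7]), array([348.1, 160.5]), 4.2]
tapblock 35 [509.93025461 468.26680462  26.38160833] [array([512.5, 474.3]), array([52.3, 63. ]), 73.1]
(115, 236) [506. 468.  37.]
(116, 241) [479. 443. 107.]
(121, 236) [506. 452.  28.]
(120, 229) [530. 456.  26.]
(126, 222) [554. 440.  15.]
(140, 211) [588. 395.  18.]
(104, 243) [487. 510.  15.]
(91, 250) [467. 552.  12.]
(119, 189) [648. 445.  85.]
```

```bash
cat >> h.py <<'E'
def fit(p,q=1.0,rng=15):
    "angle minimising the percentile-trimmed bounding area; returns deg, centre, extents"
    best=None
    for t in np.radians(np.arange(-rng,rng+.01,.25)):
        R=np.array([[np.cos(t),np.sin(t)],[-np.sin(t),np.cos(t)]]); u=p[:,:2]@R.T
        lo,hi=np.percentile(u,q,0),np.percentile(u,100-q,0); a=np.prod(hi-lo)
        if best is None or a<best[0]: best=(a,np.degrees(t),R.T@((lo+hi)/2),hi-lo)
    return [np.round(b,1) for b in best[1:]]
E
python3 - <<'E'
from h import *
T=[];
for n in ('top','side'):
    z=np.load('pics/'+n+'0.npz'); im,w=z['im'],z['w']; H=hsv(im); h,s,v=H[...,0],H[...,1],H[...,2]; A=np.ones_like(h,bool)
    print('==',n)
    red=((h<5)|(h>174))&(s>170)&(v>90); gr=(h>50)&(h<75)&(s>120)&(v>60)
    p=sel(w,red,(300,750,-460,-350,80,115)); print('handle',fit(p,1),'zmed',np.percentile(p[:,2],[50,95]))
    p=sel(w,gr,(380,750,-440,-340,-5,15)); print('plate',fit(p,.7))
    p=sel(w,s<60,(600,750,-420,-330,0,20)); print('blade',len(p),fit(p,1) if len(p)>5 else 0)
    p=sel(w,s<60,(350,760,-230,15,8,90)); print('rack',fit(p,.5))
    th=np.radians(4.9); R=np.array([[np.cos(th),np.sin(th)],[-np.sin(th),np.cos(th)]])
    u=p.copy(); u[:,:2]=(p[:,:2]-[560,-113])@R.T
    for zl,zh in ((55,64),(68,76),(76,90)):
        k=u[(u[:,2]>zl)&(u[:,2]<zh)]
        print(zl,'x',np.histogram(k[:,0],bins=np.arange(-190,191,10))[0]); print('   y',np.histogram(k[:,1],bins=np.arange(-100,101,10))[0])
    for q in (.5,2): print('griddle',fit(sel(w,s<60,(340,750,90,380,28,75)),q,6))
    print('tapblk',fit(sel(w,(v<200),(440,590,400,500,20,30)),3,45))
E
```

```text
== top
handle [np.float64(4.0), array([ 481.2, -402.2]), array([133.1,  20.6])] zmed [102.1046152  108.58901455]
plate [np.float64(3.2), array([ 543.1, -398.3]), array([276.1,  67.9])]
blade 291 [np.float64(3.0), array([ 641.8, -393.1]), array([82.4, 40.9])]
rack [np.float64(4.2), array([ 559.7, -114. ]), array([365.9, 178.9])]
55 x [  0  12   0  58  96   1   0   0   0   0  90  77   0  25   9 102  47   0
   0   0   0  26  96  22  26   0  55  87   1   0   0   0   0  78  63   1
  32   0]
   y [ 0  0 19 64 70 71 70 70 68 67 78 74 65 60 65 67 66 30  0  0]
68 x [ 0 16  1  5  7  1  0  1  0  0  8  3  1 21  0  5  3  1  0  0  1  8  6  2
 29  4  8  6  1  1  0  0  1  6  4  4 33  0]
   y [ 0  0 26 12 11  8 14  9  8  6  7 10 12 12  9 13 10 18  2  0]
76 x [ 0 59 12  7  5  4  4  2  6  3  6  6  4 73  6  8  5  4  4  3  4  7  7  3
 66  8  8  6  2  4  3  3  3 10  4 11 54  0]
   y [  0   0  45  18  19  17  15  19  19  17  16  19  19  17  18  15  18 127
   6   0]
griddle [np.float64(-0.2), array([541.5, 243.6]), array([379.3, 248.4])]
griddle [np.float64(0.2), array([542.2, 243.3]), array([371.5, 241.2])
[... 589 characters left out ...]
61 102 103 106  94  97  83  98  90  82  87  85  80 205
   0   0]
68 x [ 0 27  5 14 18  8  9  8 12  8 21 12 10 42 12 16 10  6  8  8  6 14 17  6
 58  3 13 16  8  6  7  8  9 14 13 24 60  0]
   y [  0  17  99  12  18  11  12  12  11  11  14   6  12  13   9  12  28 239
   0   0]
76 x [ 0 70  9 17 14  7 10  6  8  6 17 11 15 79 10 16  8  8  8  8  8 13 14  9
 85  9 14 13  8  6  7  7  8 13 14 15 80  0]
   y [  0  13  96  25  22  21  21  22  19  21  23  19  18  18  19  17  36 237
   3   0]
griddle [np.float64(-0.2), array([542.1, 239.8]), array([378.1, 252.1])]
griddle [np.float64(0.2), array([543.4, 239.8]), array([368.9, 248.1])]
tapblk [np.float64(-12.0), array([510.5, 470. ]), array([58. , 37.9])]
```

```bash
python3 -m pendant '[[1.58,-0.4,0,-0.148],[1.58,-0.4,0,-0.148],[1.58,-0.4,0,-0.148],[1.58,-0.4,0,-0.148],[1.58,-0.4,0,-0.148]]' 0
python3 -m pendant '[[1.58,-0.4,0,-0.148],[1.58,-0.4,0,-0.148],[1.58,-0.4,0,-0.148],[1.58,-0.4,0,-0.148],[1.58,-0.4,0,-0.148]]'
python3 -m pendant '[[1.58,-0.4,0,-0.148],[1.58,-0.4,0,-0.148],[1.58,-0.4,0,-0.148],[1.58,-0.4,0,-0.148],[1.58,-0.4,0,-0.148]]'
python3 -m pendant '[[1.58,-0.4,0,-0.148],[1.58,-0.4,0,-0.148],[0,0,0,0]]'
```

```text
t: 0.6
ee_pos: [247.1, 477.2, 230.9]
tcp_rot: [3.141, 0.001, 0.5]
contact_force: [0.1, 0.0, 0.5]
width: 12.5
t: 1.1
ee_pos: [326.1, 457.2, 230.9]
tcp_rot: [3.141, 0.001, -0.24]
contact_force: [0.2, -1.0, -0.6]
width: 0.3
t: 1.6
ee_pos: [405.1, 437.2, 230.9]
tcp_rot: [3.141, -0.0, -0.98]
contact_force: [-0.7, 0.5, 0.2]
width: 0.3
t: 1.9
ee_pos: [437.4, 428.8, 230.5]
tcp_rot: [3.141, -0.0, -1.273]
contact_force: [-0.4, 0.8, -0.7]
width: -0.1
```

```bash
python3 -m pendant '[[0,0,-3.8,0],[0,0,-3.8,0],[0,0,-3.8,0],[0,0,-3.6,0]]'
python3 -m pendant '[[1.15,0.35,0,0],[1.15,0.35,0,0],[1.15,0.35,0,0],[1.15,0.35,0,0]]'
python3 -m pendant '[[0.95,0.29,0,0],[0.95,0.29,0,0],[0.95,0.29,0,0]]'
python3 -m pendant '[[0.48,0.15,0,0]]'
python3 -m pendant '[[0.19,0.06,0,0]]'
python3 -m pendant '[[0.19,0.06,0,0]]'
```

```text
t: 2.3
ee_pos: [435.0, 429.6, 79.7]
tcp_rot: [3.141, -0.0, -1.265]
contact_force: [-0.3, 0.0, -1.3]
width: 0.2
t: 2.7
ee_pos: [481.4, 444.0, 81.2]
tcp_rot: [3.14, 0.0, -1.265]
contact_force: [-1.2, 0.1, 1.0]
width: -0.2
t: 3.0
ee_pos: [509.8, 452.7, 81.0]
tcp_rot: [3.14, -0.0, -1.265]
contact_force: [-0.7, -0.7, -0.3]
width: 0.2
t: 3.1
ee_pos: [514.9, 454.1, 80.8]
tcp_rot: [3.14, -0.0, -1.266]
contact_force: [-1.8, -1.3, -0.9]
width: 0.0
t: 3.2
ee_pos: [516.8, 454.5, 80.9]
tcp_rot: [3.141, -0.0, -1.268]
contact_force: [-1.0, -0.1, -0.6]
width: -0.3
t: 3.3
ee_pos: [518.6, 455.1, 81.1]
tcp_rot: [3.141, -0.0, -1.268]
contact_force: [-1.5, -0.5, -1.3]
width: 0.3
```

```bash
for i in 1; do
python3 -m pendant '[[0.19,0.06,0,0]]'
python3 -m pendant '[[0.19,0.06,0,0]]'
python3 -m pendant '[[0.19,0.06,0,0]]'
done | grep -E 'ee_pos|force'
python3 - <<'E'
from h import *
im,d=cap('top'); a=im[200:275,80:155]; b,_=cap('side'); b=b[110:185,185:260]
cv2.imwrite('pics/tap1.png',cv2.resize(cv2.cvtColor(np.hstack([a,b]),cv2.COLOR_RGB2BGR),None,fx=5,fy=5,interpolation=cv2.INTER_CUBIC))
E
```

```text
ee_pos: [520.8, 455.6, 81.2]
contact_force: [-1.4, -0.8, -0.3]
ee_pos: [522.9, 456.2, 81.3]
contact_force: [-0.3, -0.2, -1.2]
ee_pos: [525.0, 456.8, 81.3]
contact_force: [-0.9, -0.7, -0.4]
```

View pics/tap1.png

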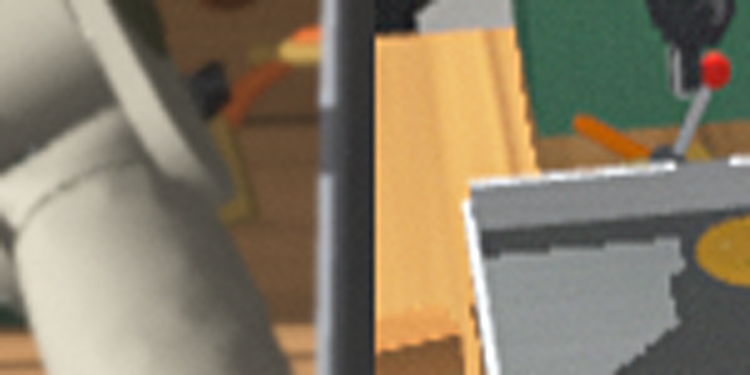

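```bash
for i in 1; do
python3 -m pendant '[[0.19,0.06,0,0]]'
python3 -m pendant '[[0.19,0.06,0,0]]'
python3 -m pendant '[[0.19,0.06,0,0]]'
python3 -m pendant '[[0.19,0.06,0,0]]'
done | grep -E 'ee_pos|force'
```

```text
ee_pos: [526.3, 457.2, 81.2]
contact_force: [-9.1, -3.5, 2.0]
ee_pos: [526.6, 457.4, 81.0]
contact_force: [-19.2, -7.7, 8.7]
ee_pos: [526.8, 457.5, 81.0]
contact_force: [-28.0, -12.7, 13.0]
ee_pos: [527.0, 457.7, 80.9]
contact_force: [-37.0, -17.9, 17.1]
```

```bash
for i in 1; do
python3 -m pendant '[[-2,-0.6,0,0],[-1.5,-0.4,1.5,0],[0,0,4.5,0],[0,0,4.5,0],[0,0,4.5,0]]'
python3 -m pendant '[[0,-4.7,0,-0.013],[0,-4.7,0,-0.013],[0,-4.7,0,-0.013],[0,-4.7,0,-0.013],[0,-4.7,0,-0.013]]' 5
python3 -m pendant '[[0,-4.7,0,-0.013],[0,-4.7,0,-0.013],[0,-4.7,0,-0.013],[0,-4.7,0,-0.013],[0,-4.7,0,-0.013]]'
python3 -m pendant '[[0,-4.7,0,-0.013],[0,-4.7,0,-0.013],[0,-4.7,0,-0.013],[0,-4.7,0,-0.013],[0,-4.7,0,-0.013]]'
python3 -m pendant '[[0,-4.7,0,-0.013],[0,-4.7,0,-0.013],[0,-4.7,0,-0.013],[0,0,0,0]]'
done | grep -E 'ee_pos|force|rot|width'
python3 - <<'E'
from h import *
im,d=cap('top'); w=cloud('top',d); b,db=cap('side'); wb=cloud('side',db)
cv2.imwrite('pics/tap2.png',cv2.resize(cv2.cvtColor(np.hstack([im[165:285,85:240],b[90:210,185:340]]),cv2.COLOR_RGB2BGR),None,fx=2.5,fy=2.5,interpolation=cv2.INTER_CUBIC))
for im_,w_ in((im,w),(b,wb)):
  H=hsv(im_);h,s,v=H[...,0],H[...,1],H[...,2]; red=((h<5)|(h>174))&(s>170)&(v>90)
  p=sel(w_,red,(450,620,400,560,60,140)); print('ball',len(p),p.mean(0))
  for nm,m in (('c',(h>3)&(h<13)&(s>165)),('a',(h>=15)&(h<28)&(s>110)&(v>120))):
    p=sel(w_,m,(360,720,120,356,42,60)); k=p[np.abs(p-np.median(p,0)).max(1)<55]
    c,r=cv2.minEnclosingCircle(k[:,:2].astype(np.float32)); print(nm,len(k),np.round(k.mean(0),1),np.round(c,1),round(r,1),np.round((np.percentile(k,1,0)+np.percentile(k,99,0))/2,1))
E
```

```text
ee_pos: [497.5, 449.1, 233.6]
tcp_rot: [-3.14, 0.0, -1.27]
contact_force: [0.7, -0.8, 0.0]
width: -0.1
ee_pos: [497.5, 212.4, 231.8]
tcp_rot: [-3.14, -0.0, -1.335]
contact_force: [1.6, -0.7, 0.7]
width: 49.9
ee_pos: [497.5, -22.8, 231.9]
tcp_rot: [-3.14, -0.001, -1.401]
contact_force: [1.4, 0.4, -0.1]
width: 49.8
ee_pos: [497.4, -258.0, 231.8]
tcp_rot: [-3.141, -0.001, -1.466]
contact_force: [0.5, -0.3, -0.2]
width: 49.8
ee_pos: [496.2, -402.0, 230.2]
tcp_rot: [3.141, -0.001, -1.509]
contact_force: [-0.1, -0.5, 0.3]
width: 49.8
ball 47 [547.77249459 466.7281269  102.76037575]
c 504 [648.7 294.3  51.7] [650.4 294.7] 44.4 [648.6 293.8  51.4]
a 567 [547.1 276.9  51.8] [548.1 278.6] 45.1 [547.3 277.3  51.4]
ball 0 [nan nan nan]<stdin>:6: RuntimeWarning: Mean of empty slice.
  ret = um.true_divide(
  return _methods._mean(a, axis=axis, dtype=dtype,
<stdin>:9: RuntimeWarning: Mean of empty slice.
Traceback (most recent call last):
IndexError: index -1 is out of bounds for axis 0 with size 0
```

View pics/tap2.png

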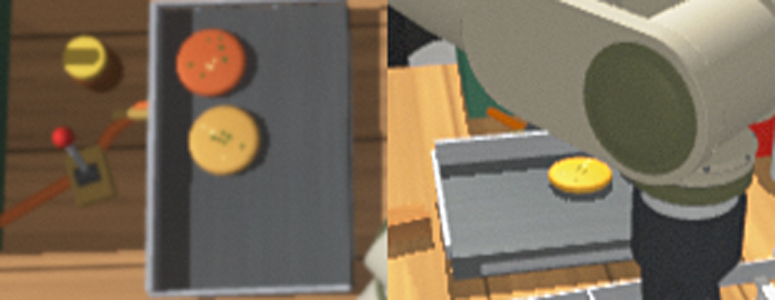

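```bash
for i in 1; do
python3 -m pendant '[[0,-0.2,-4,0.006],[0,0,-4,0],[0,0,-4,0],[0,0,-2,0],[0,0,-1.9,0]]'
python3 -m pendant '[[0,0,0,0],[0,0,0,0],[0,0,0,0],[0,0,0,0],[0,0,0,0]]' 1.5
done
```

```text
t: 7.1
ee_pos: [497.9, -397.4, 71.6]
tcp_rot: [3.141, 0.0, -1.496]
contact_force: [1.5, -1.1, -0.3]
width: 49.9
t: 7.6
ee_pos: [497.8, -398.9, 73.1]
tcp_rot: [-3.141, -0.001, -1.498]
contact_force: [-0.2, 0.9, 2.4]
width: 21.2
```

```bash
python3 - <<'E'
from h import *
s0=arm.state(); print(s0['ee_pos'],s0['tcp_rot'],s0['joints'])
z={'top':np.load('pics/top0.npz'),'side':np.load('pics/side0.npz')}
for n in ('top','side'):
    im,d=cap(n); w=cloud(n,d)
    for tag,I,W in (('before',z[n]['im'],z[n]['w']),('now',im,w)):
        H=hsv(I);h,s,v=H[...,0],H[...,1],H[...,2]; red=((h<5)|(h>174))&(s>150)&(v>80)
        for x0,x1 in ((410,470),(525,560)):
            p=sel(W,red,(x0,x1,-450,-350,80,115)); print(n,tag,(x0,x1),len(p), np.round(p[:,1].mean(),1) if len(p) else '', np.round(np.percentile(p[:,0],[1,99])) if len(p) else '')
        p=sel(W,(s<60)&(v>90),(600,700,-430,-350,0,20)); print('blade',len(p),np.round(p.mean(0),1) if len(p) else '',np.round(np.percentile(p[:,0],[1,99])) if len(p) else '')
E
```

```text
[ 497.76828021 -398.93759635   73.09216441] [-3.14088756e+00 -8.32087542e-04 -1.49789843e+00] [-8.58994938e-01  7.07050886e-01  1.30958324e+00  7.74285330e-05
  1.12387012e+00  6.38869770e-01]
top before (410, 470) 139 -404.2 [414. 469.]
top before (525, 560) 50 -397.3 [525. 549.]
blade 291 [ 641.1 -392.9    8.4] [600. 683.]
top now (410, 470) 0  
top now (525, 560) 0  
blade 287 [ 643.2 -390.4    9.3] [601. 682.]
side before (410, 470) 347 -412.4 [414. 469.]
side before (525, 560) 153 -407.3 [526. 551.]
blade 409 [ 644.9 -391.3    8.3] [601. 683.]
side now (410, 470) 369 -408.6 [413. 469.]
side now (525, 560) 86 -401.7 [529. 550.]
blade 434 [ 644.1 -390.     9. ] [601. 682.]
```

```bash
for i in 1; do
python3 -m pendant '[[0,0,2,0],[0,0,3,0],[0,0,4,0],[0,0,3,0],[0,0,0,0]]'
python3 -m pendant '[[1.37,3.35,0,0.136],[1.37,3.35,0,0.136],[1.37,3.35,0,0.136],[1.37,3.35,0,0.136],[1.37,3.35,0,0.136]]'
python3 -m pendant '[[1.37,3.35,0,0.136],[1.37,3.35,0,0.136],[1.37,3.35,0,0.136],[1.37,3.35,0,0.136],[1.37,3.35,0,0.136]]'
python3 -m pendant '[[1.37,3.35,0,0.136],[0,0,0,0],[0,0,0,0]]'
done
python3 - <<'E'
from h import *
print(arm.state()['ee_pos'],arm.state()['tcp_rot'])
for n in ('top','side'):
    im,d=cap(n,n+'1.png'); w=cloud(n,d); H=hsv(im);h,s,v=H[...,0],H[...,1],H[...,2]
    red=((h<5)|(h>174))&(s>150)&(v>80)
    p=sel(w,red,(550,750,-250,100,170,260)); print(n,'handle',len(p),np.round(p.mean(0),1) if len(p) else '', np.round(np.percentile(p[:,1],[1,99])) if len(p) else '')
    p=sel(w,(s<60)&(v>90),(580,720,40,190,90,175)); 
    if len(p)>10: print('blade',len(p),np.round(p.mean(0),1),fit(p,1),'plane z=',np.round(np.linalg.lstsq(np.c_[p[:,:2]-p[:,:2].mean(0),np.ones(len(p))],p[:,2],rcond=None)[0],3))
    for nm,m in (('c',(h>3)&(h<13)&(s>165)),('a',(h>=15)&(h<28)&(s>110)&(v>120))):
        p=sel(w,m,(360,720,120,356,42,60)) 
        if len(p)>20:
            k=p[np.abs(p-np.median(p,0)).max(1)<55]; c,r=cv2.minEnclosingCircle(k[:,:2].astype(np.float32)); print(nm,len(k),np.round(k.mean(0),1),np.round(c,1),round(r,1))
E
```

```text
t: 8.2
ee_pos: [498.6, -400.0, 197.2]
tcp_rot: [-3.137, -0.007, -1.498]
contact_force: [0.4, -0.3, -1.0]
width: 21.4
t: 8.7
ee_pos: [566.1, -229.8, 191.1]
tcp_rot: [3.141, 0.002, -0.813]
contact_force: [0.3, -0.7, -1.8]
width: 21.5
t: 9.2
ee_pos: [634.6, -62.3, 191.0]
tcp_rot: [-3.141, 0.002, -0.132]
contact_force: [0.7, -0.3, -1.8]
width: 21.4
t: 9.5
ee_pos: [648.0, -29.8, 191.0]
tcp_rot: [-3.141, 0.002, -0.002]
contact_force: [-0.4, -0.5, -1.2]
width: 21.5
[647.96138462 -29.78231283 190.96845851] [-3.14145864e+00  1.91285481e-03 -1.57265425e-03]
top handle 59 [645.2 -92.6 221.3] [-111.  -23.]
blade 289 [653.6 121.5 126.7] [np.float64(0.2), array([653.5, 121. ]), array([40.3, 69.1])] plane z= [ 1.6000e-02 -2.0000e-03  1.2671e+02]
c 499 [648.2 293.6  51.9] [650.4 295.2] 44.6
a 572 [546.7 276.8  51.7] [547.3 278.4] 45.4
side handle 258 [646.5 -76.6 218.9] [-120.   -4.]
blade 188 [650.9 103.3 128.3] [np.float64(-2.0), array([652.5, 101.1]), array([38.8, 99.8])] plane z= [ 6.50000e-02 -6.80000e-02  1.28267e+02]
c 45 [638.5 262.3  48.7] [649.5 286.5] 43.4
a 230 [560.9 266.3  51.2] [572.4 276.5] 65.3
```

View pics/side1.png

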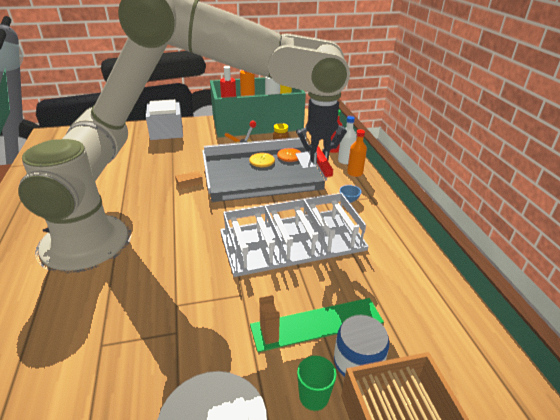

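```bash
cat >> h.py <<'E'
def look(zb, box):
    "blade centre line (box = search region around the blade) and fritters, per camera"
    s0=arm.state(); print('tcp',np.round(s0['ee_pos'],1),np.round(s0['tcp_rot'][2],3),'f',np.round(s0['contact_force'],1))
    for n in ('top','side'):
        im,d=cap(n); w=cloud(n,d); H=hsv(im);h,s,v=H[...,0],H[...,1],H[...,2]
        p=sel(w,(s<60)&(v>120),box+(zb-8,zb+12))
        if len(p)>20:
            y=p[:,1]; k=[(np.round(p[(y>=a)&(y<a+15),0].mean(),1)) for a in np.arange(y.min(),y.max()-15,15)]
            print(n,'blade',len(p),fit(p,1),np.round(p.mean(0),1),'tip',np.round(np.percentile(y,99.5),1),k)
        for nm,m in (('c',(h>3)&(h<13)&(s>165)),('a',(h>=15)&(h<28)&(s>110)&(v>120))):
            p=sel(w,m,(350,740,-250,356,42,260))
            if len(p)>20:
                k=p[np.abs(p-np.median(p,0)).max(1)<50]; lo,hi=np.percentile(k,1,0),np.percentile(k,99,0)
                print(n,nm,len(k),'mean',np.round(k.mean(0),1),'mid',np.round((lo+hi)/2,1),'ext',np.round(hi-lo))
    return im
E
python3 -m pendant '[[-0.4,1,-2,0],[0,1.5,-3,0],[0,1.5,-2.4,0],[0,0,-1,0],[0,0,0,0]]'
python3 - <<'E'
from h import *
look(40,(580,720,90,260))
E
```

```text
t: 10.1
ee_pos: [643.7, 8.6, 107.2]
tcp_rot: [-3.142, 0.002, -0.003]
contact_force: [0.5, -0.7, -1.3]
width: 21.4
tcp [643.7   8.6 107.2] -0.003 f [ 0.5 -0.7 -1.3]
top blade 288 [np.float64(-4.2), array([652.6, 160.7]), array([63.7, 70.1])] [649.3 160.5  42. ] tip 196.0 [np.float64(650.2), np.float64(650.0), np.float64(649.1), np.float64(648.6), np.float64(648.8)]
top c 511 mean [648.8 294.   52. ] mid [648.6 294.6  52.4] ext [80. 81. 19.]
top a 589 mean [546.7 276.9  51.8] mid [547.1 277.1  52.7] ext [83. 82. 20.]
side blade 508 [np.float64(-10.2), array([644.1, 176.3]), array([134. , 143.8])] [623.2 177.4  38.6] tip 255.0 [np.float64(641.0), np.float64(627.1), np.float64(618.0), np.float64(624.8), np.float64(621.9), np.float64(620.2), np.float64(608.2), np.float64(631.9), np.float64(621.8), np.float64(625.3)]
side c 36 mean [633.2 261.4  47.7] mid [645.5 271.8  47.1] ext [74. 47.  7.]
side a 218 mean [555.9 264.2  51.2] mid [566.3 269.6  49.4] ext [97. 80. 12.]
```

```bash
for i in 1; do
python3 -m pendant '[[0,0,-0.25,0],[0,0,0,0]]'
python3 -m pendant '[[0,0,-0.1,0],[0,0,0,0]]'
python3 -m pendant '[[0,0,-0.08,0],[0,0,0,0]]'
python3 -m pendant '[[0,0,-0.06,0],[0,0,0,0]]'
done | grep -E 'ee_pos|force'
```

```text
ee_pos: [644.5, 9.0, 106.5]
contact_force: [-0.0, -0.4, -2.3]
ee_pos: [644.3, 9.6, 105.0]
contact_force: [0.6, 0.4, -2.0]
ee_pos: [644.2, 9.7, 103.9]
contact_force: [0.4, -0.2, -1.6]
ee_pos: [644.3, 9.7, 103.3]
contact_force: [0.2, -0.1, -1.6]
```

```bash
for i in 1; do
python3 -m pendant '[[0,0,-0.06,0],[0,0,0,0]]'
python3 -m pendant '[[0,0,-0.06,0],[0,0,0,0]]'
python3 -m pendant '[[0,0,-0.06,0],[0,0,0,0]]'
done | grep -E 'ee_pos|force'
```

```text
ee_pos: [644.3, 9.5, 103.0]
contact_force: [0.5, -0.9, -0.1]
ee_pos: [644.4, 9.4, 102.5]
contact_force: [0.3, -2.6, 2.7]
ee_pos: [644.5, 9.3, 102.0]
contact_force: [-0.0, -4.2, 4.8]
```

```bash
for i in 1; do
python3 -m pendant '[[0,1,0.05,0],[0,1.2,0,0],[0,1.2,0,0],[0,1.2,0,0]]'
python3 -m pendant '[[0,1.2,0,0],[0,1.2,0,0],[0,1.2,0,0]]'
python3 -m pendant '[[0,1.2,0,0],[0,1.2,0,0],[0,1.2,0,0]]'
python3 -m pendant '[[0,1,0,0],[0,1,0,0]]'
done | grep -E 'ee_pos|force'
python3 - <<'E'
from h import *
look(40,(600,700,180,260))
E
```

```text
ee_pos: [644.3, 56.8, 102.3]
contact_force: [-0.0, -4.4, 3.6]
ee_pos: [644.4, 92.3, 102.5]
contact_force: [0.2, -8.7, 8.0]
ee_pos: [644.5, 128.1, 102.7]
contact_force: [-0.8, -7.9, 7.7]
ee_pos: [644.6, 147.6, 103.0]
contact_force: [-0.2, -10.4, 8.7]
tcp [644.6 147.6 103. ] -0.002 f [ -0.2 -10.4   8.7]
top c 452 mean [644.9 316.   56.6] mid [645.4 317.   55.5] ext [81. 70. 22.]
top a 361 mean [547.1 291.   51.8] mid [546.4 293.5  52.8] ext [83. 53. 20.]
side blade 233 [np.float64(-0.2), array([648.1, 219.2]), array([94.1, 75. ])] [636.2 218.3  36.8] tip 258.3 [np.float64(641.5), np.float64(635.4), np.float64(634.2), np.float64(635.1), np.float64(635.6)]
side c 28 mean [628.  283.7  56. ] mid [630.2 295.   56.4] ext [53. 51. 12.]
side a 205 mean [555.1 262.1  51.2] mid [562.2 268.8  50.2] ext [95. 80. 13.]
```

```bash
for i in 1; do
python3 -m pendant '[[0,0.5,0.04,0],[0,0.5,0,0]]'
python3 -m pendant '[[0,0.4,0,0]]'
python3 -m pendant '[[0,0.4,0,0]]'
python3 -m pendant '[[0,0.3,0,0]]'
done | grep -E 'ee_pos|force'
python3 - <<'E'
from h import *
im,d=cap('top','t2.png'); w=cloud('top',d); b,db=cap('side')
cv2.imwrite('pics/lift1.png',cv2.resize(cv2.cvtColor(np.hstack([im[165:245,135:235],b[130:210,220:320]]),cv2.COLOR_RGB2BGR),None,fx=4,fy=4,interpolation=cv2.INTER_CUBIC))
H=hsv(im); p=sel(w,(H[...,0]>3)&(H[...,0]<13)&(H[...,1]>165),(580,720,240,370,42,80))
print(np.round(p.mean(0),1),np.round(np.linalg.lstsq(np.c_[p[:,:2]-p[:,:2].mean(0),np.ones(len(p))],p[:,2],rcond=None)[0],3),np.percentile(p[:,:2],[1,99],0))
E
```

```text
ee_pos: [644.2, 158.0, 102.7]
contact_force: [-0.6, -6.5, 5.6]
ee_pos: [644.2, 162.1, 102.7]
contact_force: [-1.1, -7.1, 6.3]
ee_pos: [644.2, 166.0, 102.7]
contact_force: [0.1, -5.4, 5.9]
ee_pos: [644.2, 169.1, 102.7]
contact_force: [0.1, -9.9, 8.3]
[643.9 327.9  54.7] [ 4.7000e-02 -2.8000e-02  5.4666e+01] [[605.38214108 303.824443  ]
 [686.27494364 353.85708329]]
```

View pics/lift1.png

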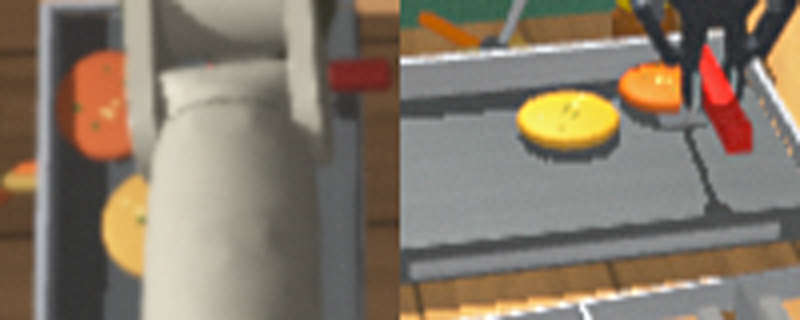

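```bash
for i in 1; do
python3 -m pendant '[[0,0,0.3,0],[0,0,0.3,0],[0,-0.3,0.3,0],[0,-0.3,0.4,0],[0,0,0,0]]'
done | grep -E 'ee_pos|force'
python3 - <<'E'
from h import *
from scipy.optimize import minimize
for n in ('top','side'):
    z=np.load('pics/'+n+'0.npz'); im,w=z['im'],z['w']; s=hsv(im)[...,1]; v=hsv(im)[...,2]
    p=sel(w,(s<70)&(v>150),(370,750,-200,-30,58,65)) if n=='top' else sel(w,(s<70)&(v>150),(370,750,-200,-30,57,65))
    bx=np.array([-149,-81,-34,34,81,149.])
    best=None
    for th in np.radians(np.arange(2,7.1,.2)):
        c,s_=np.cos(th),np.sin(th); u=(p[:,0]-560)*c+(p[:,1]+114)*s_
        for o in np.arange(-12,12.1,.5):
            e=np.abs(u[:,None]-o-bx).min(1); q=(np.minimum(e,12)**2).mean()
            if best is None or q<best[0]: best=(q,np.degrees(th),o)
    th=np.radians(best[1]); R=np.array([[np.cos(th),np.sin(th)],[-np.sin(th),np.cos(th)]])
    u=(p[:,:2]-[560,-114])@R.T-[best[2],0]; k=np.abs(u[:,:1]-bx).min(1)<9
    yl=np.percentile(u[k,1],[1,99]); cen=np.array([560,-114])+R.T@[best[2],yl.mean()]
    print(n,len(p),np.round(best,2),yl,'bar centre',cen,[np.round(u[np.abs(u[:,0]-b)<9,0].mean()-b,1) for b in bx])
    for k in(-115,0,115): print(np.round(cen+R.T@[k,0],1))
E
```

```text
ee_pos: [644.5, 162.3, 116.1]
contact_force: [0.3, 0.2, -2.6]
top 717 [20.31  3.4   1.  ] [-69.76270857  72.52981976] bar centre [ 560.91618616 -112.55957333] [np.float64(0.4), np.float64(0.0), np.float64(-0.1), np.float64(-0.4), np.float64(0.2), np.float64(-0.9)]
[ 446.1 -119.4]
[ 560.9 -112.6]
[ 675.7 -105.7]
side 1110 [22.35  3.8  -0.5 ] [-78.12049622  70.85594762] bar centre [ 559.74182425 -117.65742558] [np.float64(0.5), np.float64(0.4), np.float64(0.2), np.float64(0.3), np.float64(-0.0), np.float64(-0.1)]
[ 445.  -125.3]
[ 559.7 -117.7]
[ 674.5 -110. ]
```

```bash
for i in 1; do
python3 -m pendant '[[0,0,0.5,0],[0,0,1,0],[0,0,1.5,0],[0,0,1.5,0],[0,0,1.2,0]]'
python3 -m pendant '[[0,0,0.5,0],[0,0,0,0],[0,-0.5,0,0],[-0.2,-1,0,0],[-0.3,-1.5,0,0]]'
python3 -m pendant '[[-0.4,-2,0,0.005],[-0.4,-2,0,0.01],[-0.4,-2,0,0.01],[-0.4,-2,0,0.01],[-0.4,-2,0,0.01]]'
python3 -m pendant '[[-0.4,-2,0,0.01],[-0.4,-2,0,0.005],[-0.4,-2,0,0.003],[-0.4,-2,0,0],[-0.4,-2,0,0]]'
python3 -m pendant '[[-0.4,-2,0,0],[-0.4,-2,0,0],[-0.4,-2,0,0],[-0.4,-2,0,0],[-0.4,-2,0,0]]'
python3 -m pendant '[[-0.4,-2,0,0],[-0.4,-2,0,0],[-0.4,-1.5,0,0],[-0.3,-1,0,0],[0,-0.5,0,0]]'
done | grep -E 'ee_pos|force'
cat >> h.py <<'E'
def held(nm,xy,col,vw=True):
    "fritter nm and blade near xy, both cameras"
    s0=arm.state(); print('tcp',np.round(s0['ee_pos'],1),np.round(s0['tcp_rot'],3),'f',np.round(s0['contact_force'],1))
    out=[]
    for n in ('top','side'):
        im,d=cap(n); w=cloud(n,d); H=hsv(im);h,s,v=H[...,0],H[...,1],H[...,2]
        m=(h>3)&(h<13)&(s>150) if nm=='c' else (h>=15)&(h<28)&(s>110)&(v>120)
        p=sel(w,m,(xy[0]-75,xy[0]+75,xy[1]-75,xy[1]+75,50,260))
        if len(p)<20: print(n,'none'); continue
        p=p[np.abs(p-np.median(p,0)).max(1)<52]
        lo,hi=np.percentile(p,1,0),np.percentile(p,99,0)
        print(n,nm,len(p),'mean',np.round(p.mean(0),1),'mid',np.round((lo+hi)/2,1),'ext',np.round(hi-lo),'slope',np.round(np.linalg.lstsq(np.c_[p[:,:2]-p[:,:2].mean(0),np.ones(len(p))],p[:,2],rcond=None)[0][:2],3))
        out.append((im,w))
    return out
E
python3 - <<'E'
from h import *
held('c',(561,-100),0)
E
```

```text
ee_pos: [644.5, 162.8, 174.3]
contact_force: [-0.7, -0.1, -2.0]
ee_pos: [638.8, 131.9, 176.8]
contact_force: [0.0, -0.2, -3.0]
ee_pos: [618.6, 30.6, 177.3]
contact_force: [0.6, 0.8, -2.9]
ee_pos: [598.4, -69.3, 177.4]
contact_force: [0.2, -0.1, -2.2]
ee_pos: [578.2, -169.2, 177.4]
contact_force: [0.5, 0.4, -2.9]
ee_pos: [563.7, -238.3, 177.5]
contact_force: [0.1, 0.7, -2.5]
tcp [ 563.7 -238.3  177.5] [-3.142  0.     0.06 ] f [ 0.1  0.7 -2.5]
top c 530 mean [556.5 -90.3 127.7] mid [557.2 -90.1 127. ] ext [79. 76. 17.] slope [ 0.036 -0.019]
side c 57 mean [ 539.6 -123.4  123.8] mid [ 548.2 -110.2  125. ] ext [68. 60. 10.] slope [0.109 0.032]
```

```bash
for i in 1; do
python3 -m pendant '[[0.1,-0.6,0,0],[0.1,-1,0,0],[0.05,-0.6,0,0],[0,0,-0.5,0],[0,0,-1,0]]'
python3 -m pendant '[[0,0,-1,0],[0,0,-1,0],[0,0,-0.4,0],[0,0,0,0],[0,0,0,0]]'
done | grep -E 'ee_pos|force'
python3 - <<'E'
from h import *
(im,w),*r=held('c',(561,-113),0)
a=im[145:290,250:350]; b=r[0][0][180:290,200:380]
b=cv2.resize(b,(int(180*145/110),145))
cv2.imwrite('pics/place1.png',cv2.resize(cv2.cvtColor(np.hstack([a,b]),cv2.COLOR_RGB2BGR),None,fx=2.3,fy=2.3,interpolation=cv2.INTER_CUBIC))
E
```

```text
ee_pos: [567.0, -259.5, 162.3]
contact_force: [-0.4, -0.4, -3.4]
ee_pos: [566.9, -259.4, 138.8]
contact_force: [0.2, 1.3, -2.0]
tcp [ 566.9 -259.4  138.8] [ 3.141 -0.     0.061] f [ 0.2  1.3 -2. ]
top c 499 mean [ 559.4 -111.3   89.2] mid [ 558.4 -112.7   89. ] ext [79. 78. 19.] slope [ 0.053 -0.001]
side c 39 mean [ 544.2 -147.6   85.5] mid [ 547.2 -132.4   86.3] ext [58. 54.  8.] slope [0.07  0.017]
```

View pics/place1.png

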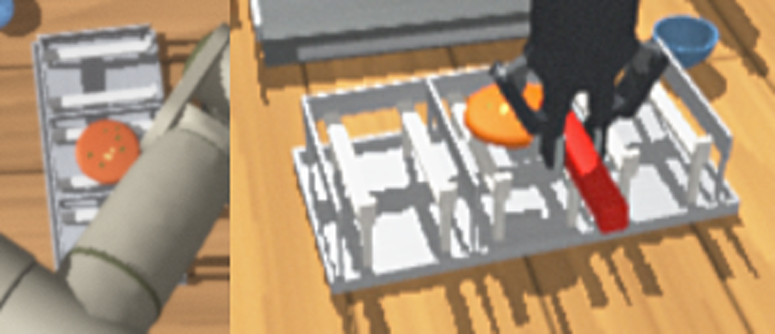

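```bash
for i in 1; do
python3 -m pendant '[[0.05,0,-0.4,0],[0,0,-0.4,0],[0,0,0,0]]'
python3 -m pendant '[[0,0,-0.3,0],[0,0,-0.3,0],[0,0,0,0]]'
python3 -m pendant '[[0,0,-0.3,0],[0,0,-0.3,0],[0,0,-0.3,0],[0,0,0,0]]'
done | grep -E 'ee_pos|force'
python3 - <<'E'
from h import *
held('c',(561,-113),0)
E
```

```text
ee_pos: [567.0, -259.1, 129.7]
contact_force: [0.1, -0.1, -3.1]
ee_pos: [567.1, -259.2, 124.1]
contact_force: [-0.3, 1.3, -1.4]
ee_pos: [567.0, -259.2, 114.9]
contact_force: [1.0, -0.2, -0.9]
tcp [ 567.  -259.2  114.9] [-3.141e+00  1.000e-03  6.100e-02] f [ 1.  -0.2 -0.9]
top c 491 mean [ 560.  -111.6   77.1] mid [ 559.3 -113.    77. ] ext [79. 78. 20.] slope [0.008 0.003]
side c 41 mean [ 542.9 -138.7   74.2] mid [ 551.  -128.3   74.8] ext [67. 63.  9.] slope [0.06  0.047]
```

```bash
for i in 1; do
python3 -m pendant '[[0.03,-0.5,0,0],[0.06,-1,0,0],[0.1,-1.5,0,0],[0.13,-2,0,0],[0.13,-2,0,0]]'
python3 -m pendant '[[0.13,-2,0,0],[0.13,-2,0,0],[0.13,-2,0,0],[0,0,0,0]]'
python3 -m pendant '[[0,0,1,0],[0,0,3,0],[0,0,3,0],[0,0,0,0]]'
done | grep -E 'ee_pos|force'
python3 - <<'E'
from h import *
held('c',(561,-113),0)
look(120,(500,650,-350,-180))
E
```

```text
ee_pos: [571.7, -331.3, 115.5]
contact_force: [0.3, 0.1, -2.3]
ee_pos: [574.8, -392.8, 115.0]
contact_force: [0.2, 0.0, -2.6]
ee_pos: [577.0, -389.8, 191.6]
contact_force: [0.8, -1.1, -0.4]
tcp [ 577.  -389.8  191.6] [ 3.135 -0.006  0.062] f [ 0.8 -1.1 -0.4]
top c 505 mean [ 559.2 -112.9   76.9] mid [ 559.5 -112.9   76.8] ext [77. 78. 18.] slope [ 0.03  -0.016]
side c 45 mean [ 547.6 -145.4   73.8] mid [ 557.1 -136.7   73.6] ext [80. 46.  8.] slope [0.054 0.047]
tcp [ 575.9 -388.9  186.4] 0.062 f [-0.   0.3 -2.3]
top blade 357 [np.float64(4.8), array([ 572.8, -247.7]), array([39.1, 87.9])] [ 573.2 -245.7  121.9] tip -203.5 [np.float64(579.9), np.float64(573.0), np.float64(573.7), np.float64(571.8), np.float64(571.2)]
top c 471 mean [ 559.6 -113.2   76.8] mid [ 559.9 -114.2   76.7] ext [76. 76. 19.]
top a 592 mean [546.8 276.7  52. ] mid [547.1 277.2  52.6] ext [82. 82. 19.]
side blade 306 [np.float64(7.3), array([ 565.7, -251.1]), array([30.6, 89.8])] [ 565.8 -254.2  120.7] tip -205.7 [np.float64(570.1), np.float64(565.5), np.float64(566.1), np.float64(564.8), np.float64(564.3), np.float64(562.6)]
side c 35 mean [ 542.7 -146.1   74.2] mid [ 551.3 -137.6   73.9] ext [67. 46.  8.]
side a 363 mean [ 558.5 -112.9   77.1] mid [ 558.7 -110.    77.1] ext [73. 69.  6.]
```

```bash
for i in 1; do
python3 -m pendant '[[-0.3,2,0,0],[-0.3,4,0,-0.007],[-0.3,4,0,-0.007],[-0.35,4,0,-0.007],[-0.35,4,0,-0.007]]'
python3 -m pendant '[[-0.35,4,0,-0.007],[-0.35,4,0,-0.007],[-0.35,4,0,-0.007],[-0.35,4,0,-0.007],[-0.35,4,0,-0.006]]'
python3 -m pendant '[[-0.2,2,0,0],[0,0,-2,0],[0,0,-3,0],[0,0,-2.7,0],[0,0,0,0]]'
python3 -m pendant '[[0,0,-0.1,0],[0,0,0,0]]'
done | grep -E 'ee_pos|force'
python3 - <<'E'
from h import *
look(42,(500,600,90,215))
E
```

```text
ee_pos: [558.8, -207.4, 184.4]
contact_force: [0.9, -0.1, -1.0]
ee_pos: [541.2, -7.5, 184.6]
contact_force: [0.1, 0.7, -1.2]
ee_pos: [537.7, 11.2, 104.8]
contact_force: [-0.6, 0.4, -1.9]
ee_pos: [540.7, 10.6, 108.7]
contact_force: [0.3, -0.1, -0.9]
tcp [540.7  10.6 108.7] -0.001 f [ 0.3 -0.1 -0.9]
top blade 276 [np.float64(2.2), array([547.2, 162.7]), array([45. , 65.7])] [546.2 163.9  44.2] tip 195.8 [np.float64(548.4), np.float64(546.7), np.float64(546.7), np.float64(545.4)]
top c 90 mean [ 576.  -109.1   77.8] mid [ 577.6 -111.6   76.7] ext [42. 57. 16.]
top a 577 mean [546.6 276.6  52.1] mid [547.3 277.5  52.1] ext [82. 82. 17.]
side blade 218 [np.float64(1.2), array([548. , 159.4]), array([ 94.4, 109.8])] [524.4 158.   39.3] tip 214.7 [np.float64(535.6), np.float64(530.7), np.float64(521.8), np.float64(522.2), np.float64(523.9), np.float64(518.7), np.float64(521.6)]
side c 291 mean [ 556.5 -122.5   77.3] mid [ 560.4 -117.8   95.6] ext [81. 81. 48.]
side a 70 mean [536.5 251.4  50. ] mid [532.9 254.   48.8] ext [56. 49. 11.]
```

```bash
for i in 1; do
python3 -m pendant '[[-0.3,0,-0.3,-0.03],[0,0,0,0]]'
python3 -m pendant '[[0,0,-0.2,0],[0,0,0,0]]'
python3 -m pendant '[[0,0,-0.06,0],[0,0,0,0]]'
python3 -m pendant '[[0,0,-0.06,0],[0,0,0,0]]'
done | grep -E 'ee_pos|force'
```

```text
ee_pos: [536.7, 10.7, 104.5]
contact_force: [-0.5, 0.2, -1.9]
ee_pos: [537.2, 10.5, 102.6]
contact_force: [-0.5, -0.5, -0.0]
ee_pos: [537.4, 10.4, 102.2]
contact_force: [-0.8, -2.5, 3.0]
ee_pos: [537.5, 10.1, 101.8]
contact_force: [-1.6, -4.6, 5.5]
```

```bash
for i in 1; do
python3 -m pendant '[[0,1,0.05,0],[0,1.2,0,0],[0,1.2,0,0],[0,1.2,0,0]]'
python3 -m pendant '[[0,1.2,0,0],[0,1.2,0,0],[0,1.2,0,0]]'
python3 -m pendant '[[0,1.2,0,0],[0,1.2,0,0],[0,1.2,0.03,0]]'
python3 -m pendant '[[0,1,0.02,0],[0,1,0,0]]'
done | grep -E 'ee_pos|force'
python3 - <<'E'
from h import *
look(40,(500,600,180,260))
E
```

```text
ee_pos: [537.4, 57.3, 102.2]
contact_force: [-0.4, -6.2, 6.4]
ee_pos: [537.4, 93.3, 102.2]
contact_force: [-1.0, -8.1, 7.8]
ee_pos: [537.3, 129.3, 102.5]
contact_force: [-0.3, -7.0, 6.3]
ee_pos: [537.3, 149.1, 102.8]
contact_force: [-0.1, -9.2, 8.4]
tcp [537.3 149.1 102.8] -0.03 f [-0.1 -9.2  8.4]
top c 249 mean [ 574.5 -112.4   77.1] mid [ 565.  -111.8   76.9] ext [67. 75. 18.]
top a 493 mean [547.3 315.   57.9] mid [548.3 315.2  57.3] ext [86. 63. 23.]
side blade 237 [np.float64(1.5), array([550.3, 220.2]), array([98.9, 77.1])] [544.2 218.7  36.4] tip 259.5 [np.float64(547.0), np.float64(542.5), np.float64(547.9), np.float64(544.6), np.float64(538.1)]
side c 230 mean [ 546.8 -124.8   76.2] mid [ 554.5 -119.2   75.4] ext [71. 78.  9.]
side a 150 mean [ 579.4 -116.1   77.3] mid [ 575.5 -113.    76.9] ext [46. 68.  7.]
```

Good; fritter a stays centred at x 547–548. Continue under.

```bash
for i in 1; do
python3 -m pendant '[[0,0.5,0.02,0],[0,0.5,0,0]]'
python3 -m pendant '[[0,0.4,0,0]]'
python3 -m pendant '[[0,0.4,0,0]]'
python3 -m pendant '[[0,0.3,0,0]]'
done | grep -E 'ee_pos|force'
python3 - <<'E'
from h import *
held('a',(548,315),0)
E
```

```text
ee_pos: [537.0, 159.1, 102.5]
contact_force: [-0.8, -5.0, 4.3]
ee_pos: [537.0, 163.1, 102.5]
contact_force: [0.9, -5.1, 4.4]
ee_pos: [537.0, 167.0, 102.5]
contact_force: [0.0, -5.9, 5.0]
ee_pos: [537.1, 169.7, 102.7]
contact_force: [-0.9, -14.4, 11.4]
tcp [537.1 169.7 102.7] [ 3.14 -0.   -0.03] f [ -0.9 -14.4  11.4]
top a 290 mean [550.2 327.2  56.4] mid [550.5 328.3  57.7] ext [81. 42. 15.] slope [ 0.023 -0.001]
side a 34 mean [520.5 307.8  52.8] mid [522.5 308.2  53. ] ext [30. 66.  6.] slope [0.042 0.036]
```

```bash
for i in 1; do
python3 -m pendant '[[0,-0.1,0.3,0],[0,0,0.3,0],[0,-0.3,0.3,0],[0,-0.3,0.4,0],[0,0,0,0]]'
python3 -m pendant '[[0,0,0.5,0],[0,0,1,0],[0,0,1.5,0],[0,0,1.5,0],[0,0,1.2,0]]'
python3 -m pendant '[[0,0,0.5,0],[0,0,0,0],[0,-0.5,0,0],[-0.2,-1,0,0],[-0.3,-1.5,0,0]]'
python3 -m pendant '[[-0.45,-2,0,0.005],[-0.45,-2,0,0.01],[-0.45,-2,0,0.01],[-0.45,-2,0,0.01],[-0.45,-2,0,0.01]]'
python3 -m pendant '[[-0.45,-2,0,0.01],[-0.45,-2,0,0.01],[-0.45,-2,0,0.003],[-0.45,-2,0,0],[-0.45,-2,0,0]]'
python3 -m pendant '[[-0.45,-2,0,0],[-0.45,-2,0,0],[-0.45,-2,0,0],[-0.45,-2,0,0],[-0.45,-2,0,0]]'
python3 -m pendant '[[-0.45,-2,0,0],[-0.45,-2,0,0],[-0.4,-1.5,0,0],[-0.3,-1,0,0],[0,-0.5,0,0]]'
done | grep -E 'ee_pos|force'
python3 - <<'E'
from h import *
held('a',(447,-95),0)
E
```

```text
ee_pos: [537.4, 162.4, 116.0]
contact_force: [0.0, -0.5, -2.2]
ee_pos: [537.4, 162.8, 174.1]
contact_force: [-0.5, 0.3, -1.9]
ee_pos: [531.7, 131.9, 176.9]
contact_force: [-0.2, 0.0, -3.2]
ee_pos: [508.9, 30.8, 177.3]
contact_force: [-0.2, -0.5, -1.6]
ee_pos: [486.2, -69.1, 177.3]
contact_force: [0.7, -0.3, -2.2]
ee_pos: [463.6, -168.9, 177.3]
contact_force: [0.2, 0.0, -2.8]
ee_pos: [448.1, -238.2, 177.4]
contact_force: [-0.1, -1.2, -2.7]
tcp [ 448.1 -238.2  177.4] [-3.141  0.     0.036] f [-0.1 -1.2 -2.7]
top a 613 mean [450.3 -89.4 128.2] mid [449.7 -90.4 128.2] ext [79. 79. 19.] slope [ 0.047 -0.011]
side a 97 mean [ 426.  -110.9  125.1] mid [ 442.9 -102.5  124.2] ext [71. 67. 13.] slope [0.078 0.053]
```

```bash
for i in 1; do
python3 -m pendant '[[-0.1,-0.6,0,0],[-0.15,-1.1,0,0],[-0.1,-0.8,0,0],[-0.05,-0.4,-0.5,0],[0,0,-1,0]]'
python3 -m pendant '[[0,0,-1,0],[0,0,-1,0],[0,0,-0.4,0],[0,0,0,0],[0,0,0,0]]'
done | grep -E 'ee_pos|force'
python3 - <<'E'
from h import *
(im,w),*r=held('a',(446,-119),0)
a=im[145:290,250:350]; b=r[0][0][180:290,200:380]
b=cv2.resize(b,(int(180*145/110),145))
cv2.imwrite('pics/place2.png',cv2.resize(cv2.cvtColor(np.hstack([a,b]),cv2.COLOR_RGB2BGR),None,fx=2.3,fy=2.3,interpolation=cv2.INTER_CUBIC))
E
```

```text
ee_pos: [444.7, -267.1, 162.3]
contact_force: [-0.1, 0.5, -1.5]
ee_pos: [444.8, -266.4, 138.7]
contact_force: [0.2, -0.1, -1.9]
tcp [ 444.8 -266.4  138.7] [ 3.141 -0.     0.037] f [ 0.2 -0.1 -1.9]
top a 589 mean [ 447.  -118.2   89.5] mid [ 446.1 -118.8   88.7] ext [81. 80. 20.] slope [ 0.029 -0.002]
side a 59 mean [ 427.2 -136.1   86.7] mid [ 440.3 -127.8   87.3] ext [72. 71. 11.] slope [0.082 0.085]
```

View pics/place2.png

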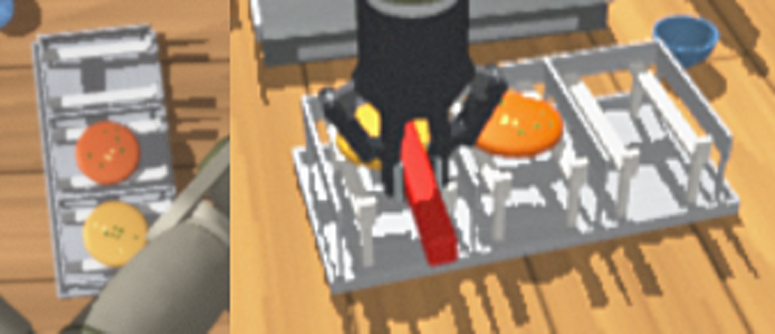

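```bash
for i in 1; do
python3 -m pendant '[[-0.03,-0.05,-0.4,0],[0,0,-0.4,0],[0,0,0,0]]'
python3 -m pendant '[[0,0,-0.3,0],[0,0,-0.3,0],[0,0,0,0]]'
python3 -m pendant '[[0,0,-0.3,0],[0,0,-0.3,0],[0,0,-0.3,0],[0,0,0,0]]'
done | grep -E 'ee_pos|force'
python3 - <<'E'
from h import *
held('a',(446,-119),0)
E
```

```text
ee_pos: [444.1, -266.6, 129.9]
contact_force: [-0.4, -0.3, -2.7]
ee_pos: [444.2, -266.7, 124.1]
contact_force: [0.9, -0.6, -1.5]
ee_pos: [444.2, -266.7, 115.0]
contact_force: [-0.8, -0.4, -1.7]
tcp [ 444.2 -266.7  115. ] [-3.141e+00  1.000e-03  3.700e-02] f [-0.8 -0.4 -1.7]
top a 579 mean [ 447.3 -118.5   76.8] mid [ 446.6 -119.4   76.3] ext [82. 80. 18.] slope [0.023 0.005]
side a 26 mean [ 458.1 -142.9   76. ] mid [ 450.7 -134.6   75. ] ext [53. 44.  9.] slope [-0.046  0.01 ]
```

```bash
for i in 1; do
python3 -m pendant '[[0.03,-0.5,0,0],[0.06,-1,0,0],[0.1,-1.5,0,0],[0.13,-2,0,0],[0.13,-2,0,0]]'
python3 -m pendant '[[0.13,-2,0,0],[0.13,-2,0,0],[0.13,-2,0,0],[0,0,0,0]]'
python3 -m pendant '[[0,0,1,0],[0,0,3,0],[0,0,3,0],[0,0,0.4,0],[0,0,0,0]]'
done | grep -E 'ee_pos|force'
python3 - <<'E'
from h import *
held('a',(446,-119),0); held('c',(561,-113),0)
s=arm.state(); print(np.round(s['ee_pos'],1),s['tcp_rot'])
E
```

```text
ee_pos: [448.8, -338.8, 115.5]
contact_force: [0.4, 0.0, -1.1]
ee_pos: [452.2, -400.0, 115.2]
contact_force: [0.6, 0.2, -1.2]
ee_pos: [452.9, -396.6, 190.2]
contact_force: [0.4, 0.4, -2.1]
tcp [ 452.9 -396.6  190.2] [ 3.14e+00 -1.00e-03  3.70e-02] f [ 0.4  0.4 -2.1]
top a 606 mean [ 446.1 -120.1   76.6] mid [ 446.4 -119.9   76.3] ext [82. 81. 19.] slope [0.003 0.002]
side a 73 mean [ 423.3 -125.2   75.5] mid [ 431.4 -118.7   74.5] ext [55. 70.  9.] slope [0.066 0.025]
tcp [ 452.4 -396.2  188.2] [-3.14e+00  1.00e-03  3.70e-02] f [ 0.9 -0.4 -1.6]
top c 511 mean [ 559. -113.   77.] mid [ 559.5 -113.    77.5] ext [80. 78. 18.] slope [0.003 0.007]
side none
[ 452.4 -396.3  188.1] [-3.13944895e+00  1.51730797e-03  3.71128356e-02]
```

```bash
for i in 1; do
python3 -m pendant '[[0.45,-0.05,0,-0.142],[0.45,-0.05,0,-0.142],[0.45,-0.05,0,-0.142],[0.45,-0.05,0,-0.142],[0.45,-0.05,0,-0.142]]'
python3 -m pendant '[[0.45,-0.05,0,-0.142],[0.45,-0.05,0,-0.142],[0.45,-0.05,0,-0.142],[0.45,-0.05,0,-0.142],[0.45,-0.05,0,-0.142]]'
python3 -m pendant '[[0,0,0,-0.14],[0,0,-2,0],[0,0,-3,0],[0,0,0,0],[0,0,0,0]]'
done | grep -E 'ee_pos|force|rot'
python3 - <<'E'
from h import *
s=arm.state(); print(np.round(s['ee_pos'],1),s['tcp_rot'])
for n in ('top','side'):
    im,d=cap(n); w=cloud(n,d); H=hsv(im);h,sa,v=H[...,0],H[...,1],H[...,2]
    p=sel(w,(sa<60)&(v>90),(585,705,-430,-350,55,90)); y=p[:,0]
    print(n,'blade',len(p),np.round(p.mean(0),1),fit(p,1),'slope',np.round(np.linalg.lstsq(np.c_[p[:,:2]-p[:,:2].mean(0),np.ones(len(p))],p[:,2],rcond=None)[0],3),[np.round(p[(y>=a)&(y<a+15),1].mean(),1) for a in range(610,685,15)])
    red=((h<5)|(h>174))&(sa>150)&(v>80); p=sel(w,red,(400,570,-450,-350,120,175)); 
    if len(p)>10: print('handle',len(p),np.round(np.percentile(p[:,0],[1,99])),[np.round(p[(p[:,0]>=a)&(p[:,0]<a+20),1:].mean(0),1) for a in range(410,560,20)])
E
```

```text
ee_pos: [475.2, -399.1, 188.3]
tcp_rot: [-3.141, 0.002, -0.679]
contact_force: [0.6, 1.3, -1.8]
ee_pos: [497.7, -401.5, 188.3]
tcp_rot: [3.141, 0.002, -1.389]
contact_force: [-0.4, 0.0, -2.5]
ee_pos: [497.7, -401.8, 139.4]
tcp_rot: [3.141, 0.001, -1.523]
contact_force: [0.5, 0.6, -1.0]
[ 497.7 -401.8  139.4] [ 3.14084423e+00  1.04739171e-03 -1.52304780e+00]
top blade 316 [ 640.7 -395.3   74.6] [np.float64(0.2), array([ 636.7, -396.2]), array([88.5, 38.9])] slope [-4.0000e-03 -7.0000e-03  7.4592e+01] [np.float64(-395.0), np.float64(-396.8), np.float64(-396.3), np.float64(-396.4), np.float64(-395.7)]
side blade 560 [ 638.4 -400.7   76.7] [np.float64(3.7), array([ 637.3, -399.7]), array([88.8, 40.1])] slope [-1.2000e-02 -4.8000e-02  7.6677e+01] [np.float64(-401.4), np.float64(-400.3), np.float64(-399.5), np.float64(-399.0), np.float64(-398.6)]
handle 681 [414. 550.] [array([-411.1,  166.7]), array([-410.9,  166.6]), array([-409.5,  166.5]), array([-408.7,  166.6]), array([-396.4,  170.6]), array([-412.2,  156.4]), array([-407.7,  165.5]), array([-405.4,  165.8])]
```

```bash
for i in 1; do
python3 -m pendant '[[0,0,-2,0.025],[0,0,-2,0],[0,0,-1.5,0],[0,0,-0.5,0],[0,0,0,0]]'
python3 -m pendant '[[0,0,-0.3,0],[0,0,0,0]]'
python3 -m pendant '[[0,0,-0.1,0],[0,0,0,0]]'
python3 -m pendant '[[0,0,-0.1,0],[0,0,0,0]]'
python3 -m pendant '[[0,0,-0.1,0],[0,0,0,0]]'
done | grep -E 'ee_pos|force|rot'
```

```text
ee_pos: [497.8, -401.9, 79.6]
tcp_rot: [3.142, 0.0, -1.498]
contact_force: [-0.3, 0.4, -1.8]
ee_pos: [497.9, -402.1, 77.1]
tcp_rot: [-3.141, -0.001, -1.498]
contact_force: [-0.3, 1.1, -0.8]
ee_pos: [497.8, -401.9, 75.7]
tcp_rot: [-3.141, -0.0, -1.498]
contact_force: [-0.6, -0.2, -0.4]
ee_pos: [497.7, -401.8, 74.4]
tcp_rot: [3.142, 0.0, -1.498]
contact_force: [-0.3, 0.0, -2.0]
ee_pos: [497.7, -401.8, 73.3]
tcp_rot: [3.142, 0.0, -1.498]
contact_force: [0.4, -0.1, -1.6]
```

```bash
for i in 1; do
python3 -m pendant '[[0,0,-0.05,0],[0,0,0,0]]'
python3 -m pendant '[[0,0,-0.05,0],[0,0,0,0]]'
python3 -m pendant '[[0,0,-0.05,0],[0,0,0,0]]'
done | grep -E 'ee_pos|force'
```

```text
ee_pos: [497.7, -401.9, 73.1]
contact_force: [-1.1, -0.1, -0.2]
ee_pos: [497.7, -402.0, 73.1]
contact_force: [-3.0, 1.3, 5.3]
ee_pos: [497.8, -402.0, 73.0]
contact_force: [-3.4, 1.9, 8.7]
```

```bash
for i in 1; do
python3 -m pendant '[[0,0,0.08,0],[0,0,0,0]]'
python3 -m pendant '[[0,0,0,0],[0,0,0,0],[0,0,0,0],[0,0,0,0],[0,0,0,0]]' 5
python3 -m pendant '[[0,0,1,0],[0,0,3,0],[0,0,4,0],[0,0,4,0],[0,0,4,0]]'
python3 -m pendant '[[-3,3,0,0],[-4,4,0,0],[-4,4,0,0],[-4,4,0,0],[0,0,0,0]]'
done | grep -E 'ee_pos|force|width'
python3 - <<'E'
from h import *
for n in ('top','side'):
    im,d=cap(n,n+'9.png'); w=cloud(n,d)
    for tag,I,W in (('before',)+tuple(np.load('pics/'+n+'0.npz')[k] for k in ('im','w')),('now',im,w)):
        H=hsv(I);h,s,v=H[...,0],H[...,1],H[...,2]; red=((h<5)|(h>174))&(s>150)&(v>80)
        p=sel(W,red,(400,570,-450,-350,80,115)); print(n,tag,'handle',fit(p,1),np.round(p.mean(0),1))
        p=sel(W,(s<60)&(v>90),(600,700,-430,-350,0,20)); print('  blade',fit(p,1),np.round(p.mean(0),1))
        p=sel(W,red,(450,620,400,560,60,140)); print('  ball',np.round(p.mean(0),1) if len(p) else '')
held('a',(446,-119),0); held('c',(561,-113),0)
E
```

```text
ee_pos: [497.7, -402.0, 73.1]
contact_force: [-2.2, 0.4, 3.3]
width: 21.4
ee_pos: [497.8, -401.8, 72.7]
contact_force: [-0.1, -0.3, -0.1]
width: 50.2
ee_pos: [497.6, -401.6, 235.4]
contact_force: [1.2, 0.1, -0.6]
width: 50.0
ee_pos: [358.4, -261.4, 232.9]
contact_force: [2.1, -0.7, -0.6]
width: 50.3
top before handle [np.float64(4.0), array([ 481.2, -402.2]), array([133.1,  20.6])] [ 477.9 -401.4  101.6]
  blade [np.float64(3.0), array([ 641.8, -393.1]), array([82.4, 40.9])] [ 641.1 -392.9    8.4]
  ball [478.5 444.  104.5]
top now handle [np.float64(3.5), array([ 481. , -401.5]), array([133.3,  22. ])] [ 477.1 -400.7  102.1]
  blade [np.float64(1.5), array([ 640.9, -394.6]), array([79.9, 39.9])] [ 640.6 -394.4    8.8]
  ball [547.6 466.3 102.3]
side before handle [np.float64(3.7), array([ 481.8, -407.1]), array([134.7,  22.3])] [ 481.6 -410.4   99.5]
  blade [np.float64(-1.5), array([ 642.2, -392.9]), array([81.9, 42.6])] [ 644.9 -391.3    8.3]
  ball [478.4 436.8  99.6]
side now handle [np.float64(2.8), array([ 481.1, -406.2]), array([134.6,  22.1])] [ 480.7 -409.7   99.4]
  blade [np.float64(-4.0), array([ 642.4, -394. ]), array([82.2, 44.9])] [ 644.7 -392.1    8.2]
  ball [548.4 457.8  98.9]
tcp [ 361.6 -265.7  234.1] [-3.140e+00 -2.000e-03 -1.498e+00] f [ 0.8 -0.5 -0.1]
top a 606 mean [ 446.1 -120.1   76.8] mid [ 446.1 -119.9   76.9] ext [82. 81. 18.] slope [0.    0.016]
side a 358 mean [ 454.7 -136.4   76.3] mid [ 448.7 -129.2   75.5] ext [80. 71.  9.] slope [0.014 0.029]
tcp [ 362.4 -266.7  233.6] [-3.140e+00 -2.000e-03 -1.498e+00] f [0.5 0.3 0. ]
top c 509 mean [ 549.  -126.5   76.6] mid [ 549.3 -127.7   76.8] ext [76. 78. 17.] slope [-0.027  0.002]
side c 62 mean [ 547.4 -158.5   73.1] mid [ 550.4 -143.9   73.5] ext [81. 58.  9.] slope [-0.044  0.038]
```

View pics/side9.png

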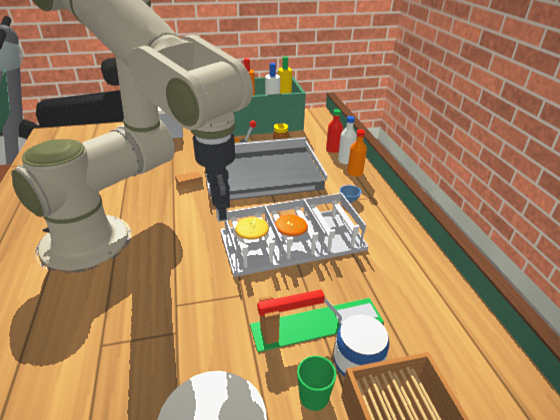

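View pics/top9.png

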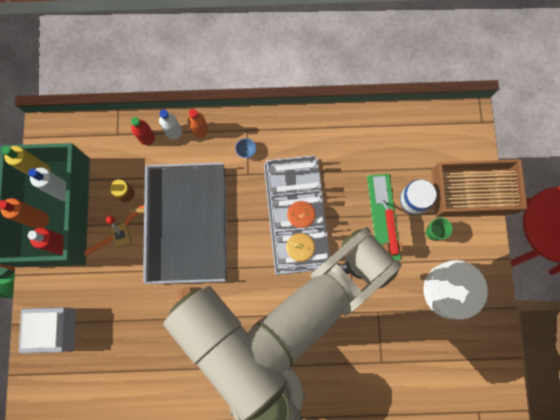

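```bash
for i in 1; do
python3 -m pendant '[[3.4,-3.4,0,0],[3.4,-3.4,0,0],[3.4,-3.4,0,0],[3.4,-3.4,0,0],[0,0,0,0]]'
python3 -m pendant '[[0,0,-4,0],[0,0,-4,0],[0,0,-3.5,0],[0,0,-1.5,0],[0,0,0,0]]'
done | grep -E 'ee_pos|force|rot'
```

```text
ee_pos: [500.3, -405.3, 228.4]
tcp_rot: [3.14, 0.002, -1.499]
contact_force: [-0.8, 0.5, -1.1]
ee_pos: [496.9, -400.9, 100.1]
tcp_rot: [3.139, 0.004, -1.498]
contact_force: [-0.9, -0.4, 0.4]
```

```bash
for i in 1; do
python3 -m pendant '[[0,0,-1.5,0],[0,0,-1,0],[0,0,0,0],[0,0,0,0]]'
python3 -m pendant '[[0,0,0,0],[0,0,0,0],[0,0,0,0],[0,0,0,0],[0,0,0,0]]' 1.5
done | grep -E 'ee_pos|force|rot|width'
```

```text
ee_pos: [497.8, -401.9, 78.1]
tcp_rot: [-3.141, -0.0, -1.498]
contact_force: [0.7, 0.0, 0.2]
width: 50.3
ee_pos: [497.9, -402.1, 78.5]
tcp_rot: [-3.141, -0.001, -1.498]
contact_force: [0.1, -0.3, 5.2]
width: 20.9
```

```bash
for i in 1; do
python3 -m pendant '[[0,0,0,0],[0,0,0,0],[0,0,0,0],[0,0,0,0]]' 5
python3 -m pendant '[[0,0,-0.6,0],[0,0,0,0],[0,0,0,0]]'
python3 -m pendant '[[0,0,0,0],[0,0,0,0],[0,0,0,0],[0,0,0,0],[0,0,0,0]]' 1.5
done | grep -E 'ee_pos|force|rot|width'
```

```text
ee_pos: [497.6, -401.7, 77.6]
tcp_rot: [3.141, 0.0, -1.498]
contact_force: [0.0, -0.6, 0.1]
width: 50.2
ee_pos: [497.6, -401.7, 71.4]
tcp_rot: [3.141, 0.0, -1.498]
contact_force: [-0.0, 1.1, 0.9]
width: 50.0
ee_pos: [497.8, -401.9, 72.0]
tcp_rot: [-3.141, -0.0, -1.498]
contact_force: [0.0, -0.5, 0.9]
width: 21.3
```

```bash
for i in 1; do
python3 -m pendant '[[0,0,2,0],[0,0,3,0],[0,0,4,0],[0,0,2.5,0],[0,0,0,0]]'
python3 -m pendant '[[0.6,0,0,0.14],[0.6,0,0,0.14],[0.6,0,0,0.14],[0.6,0,0,0.14],[0.6,0,0,0.14]]'
python3 -m pendant '[[0.6,0,0,0.14],[0.6,0,0,0.14],[0.6,0,0,0.14],[0.6,0,0,0.14],[0.6,0,0,0.14]]'
python3 -m pendant '[[0.6,0,0,0.142],[0,0,-2,0],[0,0,-2,0],[0,0,0,0],[0,0,0,0]]'
done | grep -E 'ee_pos|force'
python3 - <<'E'
from h import *
look(80,(500,640,-350,-185))
held('c',(549,-127),0)
E
```

```text
ee_pos: [498.5, -402.6, 190.3]
contact_force: [-0.0, -0.4, -1.0]
ee_pos: [527.5, -401.3, 184.5]
contact_force: [0.7, 0.0, -1.6]
ee_pos: [557.5, -401.3, 184.4]
contact_force: [-0.8, 0.2, -0.5]
ee_pos: [563.4, -401.6, 145.9]
contact_force: [-0.7, -1.1, 0.1]
tcp [ 563.4 -401.6  145.9] 0.044 f [-0.7 -1.1  0.1]
top blade 347 [np.float64(0.8), array([ 554. , -244.3]), array([ 85.9, 116.1])] [ 560.  -253.9   82. ] tip -185.6 [np.float64(568.2), np.float64(561.5), np.float64(559.7), np.float64(559.2), np.float64(558.8), np.float64(558.9), np.float64(nan)]
top c 455 mean [ 548.8 -126.4   76.2] mid [ 548.9 -126.8   76. ] ext [73. 75. 20.]
top a 121 mean [ 465.4 -143.    77.2] mid [ 463.4 -139.3   78. ] ext [53. 48. 17.]
side blade 257 [np.float64(1.8), array([ 552.9, -248.5]), array([ 88.1, 121.3])] [ 548.4 -258.5   82.5] tip -186.2 [np.float64(552.9), np.float64(550.6), np.float64(550.8), np.float64(551.1), np.float64(546.3), np.float64(546.6), np.float64(546.2), np.float64(524.8)]
side c 49 mean [ 545.5 -160.9   73. ] mid [ 550.1 -147.8   73.3] ext [80. 51.  8.]
side a 423 mean [ 528.1 -128.3   76.6] mid [ 520.  -127.3   76.1] ext [99. 71.  7.]
tcp [ 563.9 -402.1  147.6] [ 3.141e+00 -1.000e-03  4.400e-02] f [-0.7 -0.3 -2. ]
top c 502 mean [ 549.3 -126.3   76. ] mid [ 549.8 -126.8   76. ] ext [76. 76. 18.] slope [-0.031 -0.009]
side c 59 mean [ 546.3 -159.4   73. ] mid [ 550.6 -145.2   72.9] ext [81. 56. 10.] slope [-0.061  0.031]h.py:36: RuntimeWarning: Mean of empty slice.
  y=p[:,1]; k=[(np.round(p[(y>=a)&(y<a+15),0].mean(),1)) for a in np.arange(y.min(),y.max()-15,15)]
  ret = ret.dtype.type(ret / rcount)
```

```bash
for i in 1; do
python3 -m pendant '[[0.5,0,-1,0.025],[0.5,0,-1.5,0],[0,0,-0.9,0],[0,0,0,0],[0,0,0,0]]'
done | grep -E 'ee_pos|force'
python3 - <<'E'
from h import *
s=arm.state(); print(np.round(s['ee_pos'],1),np.round(s['tcp_rot'],3))
for i in range(2):
    im,d=cap('top','t20.png'); w=cloud('top',d); H=hsv(im); p=sel(w,(H[...,1]<60)&(H[...,2]>90),(530,600,-310,-210,40,60))
    y=p[:,1]; print(len(p),np.round(p.mean(0),1),fit(p,1),[np.round(p[(y>=a)&(y<a+12),0].mean(),1) for a in range(-300,-220,12)])
# bars of the middle place, same camera/picture
p=sel(w,(H[...,1]<70)&(H[...,2]>150),(500,620,-200,-30,58,65))
for a in range(-190,-60,20):
    k=p[(p[:,1]>a)&(p[:,1]<a+20)]; print(a+10,np.round([k[k[:,0]<cc-15,0].mean() if i==0 else k[k[:,0]>cc+15,0].mean() for i,cc in enumerate((562,562))],1),len(k))
E
```

```text
ee_pos: [573.6, -401.7, 112.5]
contact_force: [0.3, -0.0, -1.2]
[ 573.6 -401.7  112.5] [-3.141  0.     0.069]
307 [ 567.8 -257.4   48.5] [np.float64(5.2), array([ 567.2, -261.2]), array([38.6, 86.8])] [np.float64(575.8), np.float64(570.3), np.float64(567.2), np.float64(566.0), np.float64(565.7), np.float64(565.5), np.float64(564.1)]
306 [ 568.1 -257.    49.1] [np.float64(4.0), array([ 567.3, -260.9]), array([39., 86.])] [np.float64(576.6), np.float64(570.7), np.float64(567.5), np.float64(566.3), np.float64(566.4), np.float64(565.0), np.float64(564.4)]
-180 [529.8 598.8] 15
-160 [  nan 597.8] 17
-140 [  nan 599.3] 10
-120 [503.5 599.5] 8
-100 [  nan 595.2] 12
-80 [  nan 592.4] 18
-60 [  nan 591.8] 12<stdin>:9: RuntimeWarning: Mean of empty slice.
  ret = ret.dtype.type(ret / rcount)
```

```bash
for i in 1; do
python3 -m pendant '[[-0.3,0,0,-0.012],[-0.06,1,0,0],[-0.13,2,0,0],[-0.13,2,0,0],[-0.06,1,0,0]]'
python3 -m pendant '[[-0.06,1,0,0],[-0.06,1,0,0],[-0.06,1,0,0]]'
python3 -m pendant '[[-0.06,1,0,0],[-0.06,1,0,0]]'
python3 -m pendant '[[-0.06,1,0,0],[-0.06,1,0,0],[0,0,0,0]]'
done | grep -E 'ee_pos|force'
python3 - <<'E'
from h import *
held('c',(549,-127),0)
E
```

```text
ee_pos: [566.9, -339.8, 113.2]
contact_force: [-0.3, 0.0, -2.1]
ee_pos: [565.0, -311.4, 112.8]
contact_force: [0.4, -0.8, -1.4]
ee_pos: [563.8, -291.1, 112.8]
contact_force: [-0.6, -0.3, -1.4]
ee_pos: [562.7, -270.4, 112.9]
contact_force: [-0.0, -0.3, -1.1]
tcp [ 562.7 -270.4  112.9] [-3.141  0.     0.058] f [-0.  -0.3 -1.1]
top c 454 mean [ 551.5 -123.2   76.2] mid [ 549.3 -125.6   76.9] ext [76. 76. 20.] slope [-0.048 -0.027]
side c 38 mean [ 533.7 -155.5   74. ] mid [ 543.4 -144.7   74.2] ext [68. 55.  8.] slope [-0.     0.073]
```

```bash
for i in 1; do
python3 -m pendant '[[0,0,0.4,0],[0,0,0.4,0],[0,0,0.3,0],[0,0,0.3,0],[0,0,0.3,0]]'
python3 -m pendant '[[0,0,0.3,0],[0,0,0.3,0],[0,0,0,0],[0,0,0,0]]'
done | grep -E 'ee_pos|force'
python3 - <<'E'
from h import *
o=held('c',(549,-127),0)
im,w=o[0]; H=hsv(im)
p=sel(w,(H[...,1]<60)&(H[...,2]>90),(530,600,-300,-100,62,80)); print(len(p),np.round(p.mean(0),1) if len(p) else '')
b=o[1][0]
cv2.imwrite('pics/fix1.png',cv2.resize(cv2.cvtColor(np.hstack([im[160:270,255:345],b[180:290,210:370]]),cv2.COLOR_RGB2BGR),None,fx=3,fy=3,interpolation=cv2.INTER_CUBIC))
E
```

```text
ee_pos: [562.8, -271.9, 130.0]
contact_force: [0.1, 0.4, -3.7]
ee_pos: [562.7, -271.8, 135.8]
contact_force: [1.2, -0.1, -2.3]
tcp [ 562.7 -271.8  135.8] [ 3.141 -0.     0.057] f [ 1.2 -0.1 -2.3]
top c 474 mean [ 550.9 -123.4   87.3] mid [ 549.1 -125.    87.4] ext [77. 78. 19.] slope [0.031 0.001]
side c 45 mean [ 537.5 -155.4   84.5] mid [ 544.4 -142.9   84.5] ext [72. 58. 10.] slope [0.069 0.059]
31 [ 589.2 -162.7   68.4]
```

View pics/fix1.png

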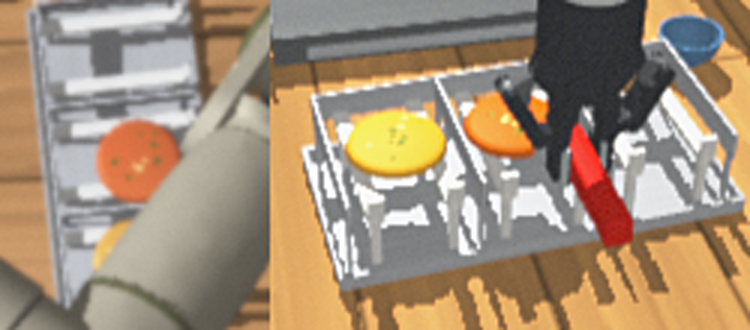

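```bash
for i in 1; do
python3 -m pendant '[[0.3,0.4,0,0],[0.3,0.5,0,0],[0.3,0.35,0,0],[0,0,0,0],[0,0,0,0]]'
python3 -m pendant '[[0,0,-0.3,0],[0,0,-0.3,0],[0,0,0,0]]'
python3 -m pendant '[[0,0,-0.3,0],[0,0,0,0]]'
python3 -m pendant '[[0,0,-0.3,0],[0,0,0,0]]'
python3 -m pendant '[[0,0,-0.3,0],[0,0,0,0]]'
python3 -m pendant '[[0,0,-0.3,0],[0,0,0,0]]'
done | grep -E 'ee_pos|force'
python3 - <<'E'
from h import *
held('c',(560,-113),0)
E
```

```text
ee_pos: [571.7, -259.1, 135.7]
contact_force: [-0.6, -1.6, -3.6]
ee_pos: [571.4, -259.2, 129.1]
contact_force: [0.1, 0.0, -3.6]
ee_pos: [571.5, -259.2, 126.3]
contact_force: [-0.3, 0.3, -2.5]
ee_pos: [571.6, -259.2, 123.5]
contact_force: [0.2, -0.7, -1.4]
ee_pos: [571.6, -259.1, 120.4]
contact_force: [-0.6, 0.2, -1.9]
ee_pos: [571.5, -259.2, 117.4]
contact_force: [-0.1, 0.6, -2.2]
tcp [ 571.5 -259.2  117.4] [-3.141e+00  1.000e-03  5.700e-02] f [-0.1  0.6 -2.2]
top c 472 mean [ 560.  -111.    77.3] mid [ 558.6 -112.3   78.8] ext [79. 77. 19.] slope [-0.008  0.   ]
side c 47 mean [ 544.6 -142.    74.3] mid [ 551.1 -133.6   74.6] ext [69. 52.  8.] slope [0.059 0.051]
```

```bash
for i in 1; do
python3 -m pendant '[[0,0,-0.4,0],[0,-0.5,0,0],[0.04,-1,0,0],[0.08,-1.5,0,0],[0.12,-2,0,0]]'
python3 -m pendant '[[0.12,-2,0,0],[0.12,-2,0,0],[0.12,-2,0,0],[0.12,-2,0,0],[0.06,-1,0,0]]'
python3 -m pendant '[[0,0,1,0],[0,0,3,0],[0,0,3,0],[0,0,0.4,0],[0,0,0,0]]'
python3 -m pendant '[[-0.66,0,0,-0.142],[-0.66,0,0,-0.142],[-0.66,0,0,-0.142],[-0.66,0,0,-0.142],[-0.66,0,0,-0.142]]'
python3 -m pendant '[[-0.66,0,0,-0.142],[-0.66,0,0,-0.142],[-0.66,0,0,-0.142],[-0.66,0,0,-0.142],[-0.66,0,0,-0.142]]'
python3 -m pendant '[[-0.66,0,0,-0.138],[0,0,0,0],[0,0,0,0]]'
done | grep -E 'ee_pos|force|rot'
python3 - <<'E'
from h import *
held('c',(560,-113),0);held('a',(446,-120),0)
E
```

```text
ee_pos: [574.2, -310.6, 114.0]
tcp_rot: [3.141, -0.0, 0.057]
contact_force: [-0.2, -0.8, -0.5]
ee_pos: [578.9, -402.0, 113.5]
tcp_rot: [3.141, -0.0, 0.055]
contact_force: [0.3, 0.7, -0.9]
ee_pos: [579.8, -398.9, 188.9]
tcp_rot: [3.14, -0.001, 0.058]
contact_force: [0.0, 1.0, -2.8]
ee_pos: [545.8, -398.5, 185.9]
tcp_rot: [-3.141, 0.003, -0.658]
contact_force: [-0.4, -0.1, -1.4]
ee_pos: [512.8, -398.4, 186.0]
tcp_rot: [3.14, 0.003, -1.369]
contact_force: [0.0, -0.1, -1.1]
ee_pos: [506.8, -398.8, 186.8]
tcp_rot: [3.141, 0.001, -1.497]
contact_force: [-0.3, 0.4, -1.5]
tcp [ 506.8 -398.8  186.8] [ 3.141e+00  1.000e-03 -1.497e+00] f [-0.3  0.4 -1.5]
top c 513 mean [ 558.3 -113.3   76.8] mid [ 558.1 -113.1   76.2] ext [79. 78. 18.] slope [ 0.004 -0.003]
side c 33 mean [ 531.3 -138.6   74. ] mid [ 535.7 -128.9   74.3] ext [38. 56.  6.] slope [0.072 0.036]
tcp [ 507.1 -399.   187.2] [ 3.141e+00  1.000e-03 -1.498e+00] f [ 0.2  0.3 -1.3]
top a 478 mean [ 451.5 -125.9   76.4] mid [ 448.8 -123.3   75.7] ext [78. 76. 19.] slope [-0.001 -0.002]
side a 368 mean [ 453.2 -136.3   76.1] mid [ 447.3 -128.3   74.9] ext [82. 72. 10.] slope [0.014 0.027]
```

```bash
for i in 1; do
python3 -m pendant '[[-0.9,-0.3,-2,0],[0,0,-4,0],[0,0,-3,0],[0,0,-1.2,0],[0,0,0,0]]'
python3 -m pendant '[[0,0,-0.5,0],[0,0,0,0],[0,0,0,0]]'
done | grep -E 'ee_pos|force'
```

```text
ee_pos: [497.6, -401.8, 84.6]
contact_force: [0.7, -0.3, -1.5]
ee_pos: [498.3, -402.6, 81.9]
contact_force: [-0.0, 0.2, -0.6]
```

```bash
for i in 1; do
python3 -m pendant '[[0,0,-0.5,0],[0,0,0,0],[0,0,0,0]]'
python3 -m pendant '[[0,0,-0.2,0],[0,0,0,0]]'
python3 -m pendant '[[0,0,-0.1,0],[0,0,0,0]]'
python3 -m pendant '[[0,0,-0.1,0],[0,0,0,0]]'
python3 -m pendant '[[0,0,-0.05,0],[0,0,0,0]]'
done | grep -E 'ee_pos|force'
```

```text
ee_pos: [497.9, -402.2, 75.7]
contact_force: [0.2, -0.4, -1.5]
ee_pos: [497.8, -402.2, 73.5]
contact_force: [-0.2, 0.1, -2.2]
ee_pos: [497.8, -402.2, 72.7]
contact_force: [0.1, 0.3, -1.9]
ee_pos: [498.0, -402.4, 72.0]
contact_force: [-0.5, 1.1, 1.1]
ee_pos: [497.9, -402.4, 72.0]
contact_force: [-1.3, 1.9, 5.4]
```

Contact as at the grasp. Release, retreat, check.

```bash
for i in 1; do
python3 -m pendant '[[0,0,0.05,0],[0,0,0,0]]'
python3 -m pendant '[[0,0,0,0],[0,0,0,0],[0,0,0,0],[0,0,0,0],[0,0,0,0]]' 5
python3 -m pendant '[[0,0,1,0],[0,0,3,0],[0,0,4,0],[0,0,4,0],[0,0,4,0]]'
python3 -m pendant '[[-3,3,0,0],[-3.4,3.4,0,0],[-3.4,3.4,0,0],[-3.4,3.4,0,0],[0,0,0,0]]'
done | grep -E '^t|ee_pos|force|width'
python3 - <<'E'
from h import *
for n in ('top','side'):
    im,d=cap(n,n+'10.png'); w=cloud(n,d)
    H=hsv(im);h,s,v=H[...,0],H[...,1],H[...,2]; red=((h<5)|(h>174))&(s>150)&(v>80)
    p=sel(w,red,(400,570,-450,-350,80,115)); print(n,'handle',fit(p,1),np.round(p.mean(0),1))
    p=sel(w,(s<60)&(v>90),(600,700,-430,-350,0,20)); print('  blade',fit(p,1),np.round(p.mean(0),1))
    p=sel(w,red,(450,620,400,560,60,140)); print('  ball',np.round(p.mean(0),1) if len(p) else '')
    a0=np.load('pics/'+n+'0.npz')['im'].astype(int)
    df=(np.abs(a0-im).max(2)>60).astype(np.uint8); df=cv2.morphologyEx(df,cv2.MORPH_OPEN,np.ones((3,3)))
    nl,_,st,ce=cv2.connectedComponentsWithStats(df); print('  changed',[(tuple(np.round(ce[i]).astype(int)),int(st[i,4])) for i in range(1,nl) if st[i,4]>25])
held('a',(446,-119),0); held('c',(560,-113),0)
E
```

```text
t: 53.3
ee_pos: [498.0, -402.4, 72.1]
tcp_rot: [-3.141, -0.0, -1.501]
contact_force: [-1.7, 0.5, 2.4]
width: 21.3
t: 53.8
ee_pos: [497.9, -402.3, 71.8]
tcp_rot: [-3.142, 0.0, -1.501]
contact_force: [-0.3, -0.2, -0.2]
width: 50.0
t: 54.3
ee_pos: [497.7, -402.1, 234.4]
tcp_rot: [-3.141, -0.001, -1.501]
contact_force: [0.5, -0.2, -0.2]
width: 50.2
t: 54.8
ee_pos: [362.8, -266.2, 232.0]
tcp_rot: [3.14, 0.002, -1.5]
contact_force: [0.8, -0.6, 0.3]
width: 49.8
top handle [np.float64(4.0), array([ 481.1, -400.2]), array([133.9,  20.2])] [ 478.9 -399.7  101.9]
  blade [np.float64(0.8), array([ 640.6, -392.3]), array([79.9, 40.6])] [ 640.1 -392.7    8.7]
  ball [547.5 466.4 102.4]
  changed [((np.int64(168), np.int64(189)), 549), ((np.int64(300), np.int64(212)), 771), ((np.int64(173), np.int64(221)), 586), ((np.int64(331), np.int64(212)), 34), ((np.int64(108), np.int64(219)), 27), ((np.int64(370), np.int64(231)), 48), ((np.int64(305), np.int64(247)), 824), ((np.int64(367), np.int64(261)), 997), ((np.int64(335), np.int64(246)), 42), ((np.int64(336), np.int64(266)), 186), ((np.int64(449), np.in
[... 2317 characters left out ...]
, 72), ((np.int64(55), np.int64(377)), 4500), ((np.int64(15), np.int64(344)), 285), ((np.int64(242), np.int64(402)), 1240)]
tcp [ 365.8 -270.2  233.1] [-3.140e+00 -2.000e-03 -1.501e+00] f [ 0.8 -0.7  0.6]
top a 605 mean [ 446.1 -120.    76.8] mid [ 445.9 -119.8   77.3] ext [81. 81. 18.] slope [0.009 0.002]
side a 368 mean [ 453.4 -136.4   76.1] mid [ 447.5 -129.6   75.2] ext [83. 70.  9.] slope [0.014 0.025]
tcp [ 366.5 -271.1  232.5] [-3.141e+00 -2.000e-03 -1.501e+00] f [ 0.6 -0.3  0.1]
top c 516 mean [ 558.5 -113.4   77. ] mid [ 558.8 -113.2   76.9] ext [80. 79. 17.] slope [ 0.012 -0.017]
side c 52 mean [ 552.7 -142.2   73.8] mid [ 559.3 -132.3   73.8] ext [86. 55.  6.] slope [0.007 0.037]
```

View pics/side10.png

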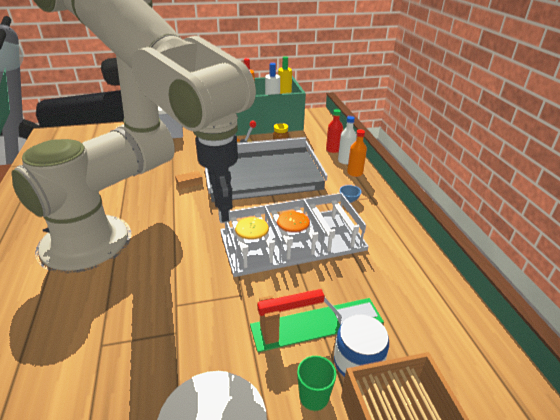

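The picture shows the yellow fritter at (252,228) and the orange one at (294,221), both flat on their bars. The spatula is in its rest at (300,302), and the bystanders are unmoved.

```bash
python3 -c "
from plant import job
print(job.finish_job())"
```

```text
the job is handed in; nothing more can be done
None
```

The job is done and handed in at about 55 s of robot time, well under the 210 s limit.

- **Gas tap:** I pushed the lever over until it met its end stop, where the force rose to about 40 N along the push (about 44 N with the vertical part). I pushed with the closed fingertips rather than the gripper's body, but that is near the 40 N limit. The red ball was at the same shut position in the last pictures.
- **Fritters:** Only the yellow and the orange-red fritter were there; I saw no dark brown one. I moved each with the spatula, the orange-red one to the middle place and the yellow one to the place nearest the robot.
- **Knock:** After I had put the spatula back, I found the orange-red fritter knocked about 18 mm aside on the rack. I took the spatula again, lifted the fritter and re-centred it.
- **Last checks:** In the top camera the yellow fritter is within about 1 mm of its place's centre and the orange-red one is about 2 mm off. Both lie level at the expected height, same side up. The spatula is back in its rest, within about 2 mm and 1–2° of where I found it. The bystanders look unmoved in the pictures, but I did not measure them.
- **Disagreement:** The two cameras differ by 4–5 mm in y. The fritter and rack positions come from the same top camera, so that shift mostly cancels in the centring. The side camera's fritter readings were partly hidden and could not confirm it closely.

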